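Refill the paint kit carrier and latch its keeper bar

TASK

Get the paint kit ready for the next class. Swing the keeper bar well back so that it is clear of the carrier, take the empty pot without a lid out of the carrier and put it in the grey wash-up tub, and fill the carrier up to five full pots, one standing in each place, using pots from the table. Then swing the keeper bar shut over them until it snaps fully home in its catch; leave spare pots standing on the table, and leave the brush, the mug and the cork block where they are.

Things in the scene. Friction and masses are not known exactly. Their poses are not given: they have to be found in the camera images.
- carrier: wooden kit carrier fixed to the table, 334 mm long (x), 62 mm wide (y). Origin: centre of its underside, z up. On its 8 mm base board: a row along x of five square places, 47 mm inside, 50 mm apart, in walls 3 mm thick, top 18 mm above the table. At x = -149 mm the keeper bar's pivot post (62 mm tall), at x = +149 mm its catch (block 52 mm tall, spring ball, steel stop up to 79 mm).
- place0 (a point): centre of the floor (top of the base board, 8 mm above the table) of carrier place 0, at x = -100 mm of the carrier
- place1 (a point): centre of the floor (top of the base board, 8 mm above the table) of carrier place 1, at x = -50 mm of the carrier
- place2 (a point): centre of the floor (top of the base board, 8 mm above the table) of carrier place 2, at x = 0 mm of the carrier
- place3 (a point): centre of the floor (top of the base board, 8 mm above the table) of carrier place 3, at x = 50 mm of the carrier
- place4 (a point): centre of the floor (top of the base board, 8 mm above the table) of carrier place 4, at x = 100 mm of the carrier
- keeper (a joint): angle (rad) of the steel keeper bar about its upright pivot: 0 shut over the pots, in the detent against the stop; grows towards the carrier's +y side, to 1.9; stays where left. In the last 0.06 rad its tip must be forced over a spring ball (about 5 N); past 0.03 it snaps in and reads under 0.02. Bar 18 mm wide, reaching 304 mm from the pivot, underside 62 mm, top 74 mm above the table.
- keeper_hinge (a point): point on the keeper bar's upright pivot axis, at the height of the bar's underside (62 mm above the table)
- keeper_knob (a point): middle of the keeper bar's black upright knob: cylinder 18 mm in diameter, rising 34 mm from the bar's top (74 to 108 mm above the table), 200 mm from the pivot axis. This point lies on its axis, 91 mm above the table.
- empty: empty paint pot without a lid, white plastic cup 38 mm in diameter, 40 mm tall, wall 3 mm, open at the top, about 30 g. Starts in one of the carrier's places. Origin: centre of its underside, z up.
- tub: open grey wash-up tub fixed to the table, 140 x 140 mm outside, 45 mm tall, walls and floor 4 mm thick. Origin: centre of its underside.
- kept0: full paint pot: upright plain cylinder 38 mm in diameter, 46 mm tall, blue with a black screw lid as wide as the pot, about 90 g. Origin: centre of its underside, z up. May stand in one of the carrier's places from the start, or be absent.
- kept1: full paint pot: upright plain cylinder 38 mm in diameter, 46 mm tall, blue with a black screw lid as wide as the pot, about 90 g. Origin: centre of its underside, z up. May stand in one of the carrier's places from the start, or be absent.
- kept2: full paint pot: upright plain cylinder 38 mm in diameter, 46 mm tall, blue with a black screw lid as wide as the pot, about 90 g. Origin: centre of its underside, z up. May stand in one of the carrier's places from the start, or be absent.
- kept3: full paint pot: upright plain cylinder 38 mm in diameter, 46 mm tall, blue with a black screw lid as wide as the pot, about 90 g. Origin: centre of its underside, z up. May stand in one of the carrier's places from the start, or be absent.
- pot0: full paint pot: upright plain cylinder 38 mm in diameter, 46 mm tall, blue with a black screw lid as wide as the pot, about 90 g. Origin: centre of its underside, z up. Starts on the table to the robot's right (-y) of the carrier, or may be absent.
- pot1: full paint pot: upright plain cylinder 38 mm in diameter, 46 mm tall, blue with a black screw lid as wide as the pot, about 90 g. Origin: centre of its underside, z up. Starts on the table to the robot's right (-y) of the carrier, or may be absent.
- pot2: full paint pot: upright plain cylinder 38 mm in diameter, 46 mm tall, blue with a black screw lid as wide as the pot, about 90 g. Origin: centre of its underside, z up. Starts on the table to the robot's right (-y) of the carrier, or may be absent.
- pot3: full paint pot: upright plain cylinder 38 mm in diameter, 46 mm tall, blue with a black screw lid as wide as the pot, about 90 g. Origin: centre of its underside, z up. Starts on the table to the robot's right (-y) of the carrier, or may be absent.
- pot4: full paint pot: upright plain cylinder 38 mm in diameter, 46 mm tall, blue with a black screw lid as wide as the pot, about 90 g. Origin: centre of its underside, z up. Starts on the table to the robot's right (-y) of the carrier, or may be absent.
- brush: bystander: paint brush lying beyond the pots and the carrier; leave it alone
- mug: bystander: white mug, 80 mm across, 90 mm tall, standing beyond the pots on the right; leave it alone
- block: bystander: cork sanding block 70 x 45 x 30 mm on the left of the table, low enough for the keeper bar to pass over; leave it alone
Things that resemble listed ones, but are neither listed nor needed, are in the scene too. What is shaped like the empty but purple or yellow is not meant.

How it is judged:
By the outcome, as a careful person would: the job done as asked, in the order asked, and still so for the second after the job is handed in, with the robot touching nothing.
Of kept0, kept1, kept2, kept3 only 1 to 2 are there at a start; the rules pass over those that are not, and their reading is None.
Of pot0, pot1, pot2, pot3, pot4 only 4 to 5 are there at a start; the rules pass over those that are not, and their reading is None.
At some moment in a run one of pot0, pot1, pot2, pot3, pot4 may be knocked a few centimetres aside while the robot is not near it.
It also fails if it takes over 210 s, if anything falls off the work surface, if the arm or the gripper's body presses on something with over 40 N, if the wrist force passes 120 N, or if a joint passes its speed limit or range.

ROBOT

A 7-joint arm with a two-finger parallel gripper is mounted at the origin on the work surface. World frame = base frame: x ahead of the robot, y to its left, z up, the work surface at z = 0. Lengths are in m, angles in rad, forces in N, time in s.
With the tool pointing down it reaches from about 0.4 to 0.9 m from the base axis. Payload 5.5 kg.
Tool frame: the origin (TCP) lies midway between the tips of the shut fingers; the grasp point (between the pads) lies 19 mm behind it; z points along the fingers, y is the line along which they close (so a half turn about z gives the same grasp; the last joint's range is limited). The gripper opens to 85 mm and grips with 20 to 120 N. Pads are 22 mm wide; open, the fingers measure 114 mm over their backs; the gripper's body (76 mm by 85 mm) begins 54 mm behind the grasp point. The pads swing forward as they close: fully open they stand 13 mm farther back than shut.
Start: joints at [-1.078, 0.501, -0.427, 1.55, 0.221, 1.138, -0.21], TCP at [0.148, 0.633, 0.231] pointing down, gripper open.
Joint ranges: [-2.88, 2.88], [-0.31, 2.03], [-1.54, 1.56], [0.2, 2.42], [-1.41, 4.55], [0.19, 2.02], [-2.57, 2.57]. Speed limits (rad/s): [2.57, 2.57, 3.14, 3.14, 3.14, 3.14, 3.14].

INTERFACE

Orientations are given as a rotation vector (axis times angle).
In Python, from plant import sensors, viewer, order gives the robot as it stands.
- The arm moves only by the tool step_arm, never from a script. Its argument "deltas" is a list of rows, each an object of numbers: "tx", "ty", "tz": the shift along the tool's x, y, z in units of 40 mm (1.0 is 40 mm); "wx", "wy", "wz": the turn, a rotation vector about the tool's x, y, z in units of 10 degrees (1.0 is 10 degrees). A call has exactly 8 rows; each row is the pose to reach, as a shift and turn from the pose commanded when the call began, along the tool's axes at that moment; what a row does not reach only later rows make up. A row lasts 1/8 s, in which the tool goes at most 62.5 mm and 10.7 degrees, less where a joint would pass 70% of its speed; a pose out of reach is approached as far as the arm can. A call with a gripper value outside its range is refused whole. "jaw" is the opening, from -1 (shut) to 1 (fully open), set as the call begins (left out, the last holds). The fingers move at their own pace and stop on an object; "squeeze" is the grip in N (left out, the last holds). Time passes only in rows, so rows that repeat a pose let the fingers close, or fill a call up. It gives the time, the measured TCP pose, the force, the opening and the grip force at its end, in the units of the state.
- sensors.observe(): the state, without advancing time (a new reading comes with each control period).
- viewer.capture(name): name is "side" or "top"; returns (picture, depth): 420x560x3 uint8, red, green, blue; 420x560 float32, m along the optical axis (not along the pixel's ray), 0 where there is no reading.
- viewer.camera_params(name): a dict with "vertical_fov" (degrees; the focal length in pixels is half the picture's height over the tangent of half this angle, whatever the lens; pixels are square), "cx", "cy" (the principal point, pixels), "pose" (4x4, takes a point from camera to world coordinates). Camera axes: x right, y down, z forward; pixel columns grow to the right and rows downward; lengths in m; the calibration is good to about 2 mm. A picture is of the moment at which its call begins. camera_params takes no time and is no camera call.
- order.job_done(): hands the job in; it is judged then, once.
The state is a dict: "time": time; "qpos": joint angles; "dq": joint speeds; "joint_torque": joint torques, N m; "tool_pos": TCP position; "ee_rot": TCP orientation; "contact_force": force on the tool from outside, world axes, zero at the start; "moment": the same for the moment, N m; "grip_width": finger opening in m; "grip_force": force on a finger pad.
Only numpy, scipy, OpenCV 4.12 (cv2) and the standard library are available. Lean on these libraries where they do the work, as an engineer would, in place of code of your own. Each camera call takes 0.05 s, during which the arm holds its last target. There are 200 camera calls.

## Working session

There is one attempt and no reset: what is moved stays moved. The work goes in short steps, Python scripts to look and compute and a tool call to move; the robot and the scene stay as the last step left them, time stands still between calls to the robot, and variables do not carry over. Pictures are saved under pics/ and viewed, at most 14 in all, crops included, and the job is handed in when it is done.

Besides the shell and the picture viewer there is one more tool, called after "Emit:" in YAML: its name, and indented under it one key for each argument. step_arm: Moves the arm, as the interface text tells. Its arguments: {"type":"object","properties":{"deltas":{"type":"array","items":{"type":"object","properties":{"tx":{"type":"number"},"ty":{"type":"number"},"tz":{"type":"number"},"wx":{"type":"number"},"wy":{"type":"number"},"wz":{"type":"number"}}}},"jaw":{"type":"number"},"squeeze":{"type":"number"}},"required":["deltas"]}

```bash
ls; mkdir -p pics
cat > h.py <<'E'
import numpy as np, cv2
from plant import sensors, viewer, order
def K(name):
    p=viewer.camera_params(name); f=210/np.tan(np.radians(p["vertical_fov"])/2)
    return f,p["cx"],p["cy"],np.array(p["pose"])
def cap(name,fn=None):
    im,d=viewer.capture(name)
    if fn: cv2.imwrite("pics/"+fn,im[:,:,::-1])
    return im,d
def cloud(name,d):
    f,cx,cy,T=K(name); v,u=np.mgrid[:420,:560]
    P=np.stack([(u-cx)/f*d,(v-cy)/f*d,d],-1)
    W=P@T[:3,:3].T+T[:3,3]; W[d==0]=np.nan
    return W
def ray(name,u,v,z):
    f,cx,cy,T=K(name); r=T[:3,:3]@np.array([(u-cx)/f,(v-cy)/f,1]); o=T[:3,3]
    return o+r*(z-o[2])/r[2]
E
python3 - <<'E'
from h import *
for n in("top","side"):
    im,d=cap(n,n+"0.png"); np.save(n+"0.npy",d)
    print(n,K(n))
s=sensors.observe(); print(s)
E
```

```text
pics
top (np.float64(424.6653900305226), 283.51355154680414, 210.08015527208076, array([[-0.01745676, -0.9936022 ,  0.11157928,  0.47679546],
       [-0.99983629,  0.01787886,  0.00278338,  0.00923844],
       [-0.00476048, -0.11151242, -0.99375164,  1.3616986 ],
       [ 0.        ,  0.        ,  0.        ,  1.        ]]))
side (np.float64(429.2869371501872), 278.14411590577083, 204.63873835236208, array([[ 0.85148825, -0.3861786 ,  0.35473068,  0.24010593],
       [-0.52426454, -0.61315229,  0.59092381, -0.62223096],
       [-0.0106982 , -0.6891374 , -0.72455172,  0.83715255],
       [ 0.        ,  0.        ,  0.        ,  1.        ]]))
{'time': 0.1, 'qpos': array([-1.07781992,  0.50175609, -0.42683528,  1.55135374,  0.22079076,
        1.13827793, -0.21028354]), 'dq': array([ 0.00133161, -0.0016865 , -0.00052415, -0.00370033, -0.00034663,
       -0.00110571, -0.00047393]), 'joint_torque': array([-1.14772597e-02, -5.70812452e+01, -5.83867371e+00, -2.81750107e+01,
        1.04490612e-02,  5.40951747e-03, -1.47232822e-05]), 'tool_pos': array([0.14791839, 0.63230617, 0.2303608 ]), 'ee_rot': array([-3.59970004e-01, -3.12061317e+00,  2.69861212e-03]), 'contact_force': array([0.73674153, 0.35867552, 0.74760507]), 'moment': array([ 0.001819  , -0.04949097,  0.05450865]), 'grip_force': 0.0, 'grip_width': 0.08533233043790256}
```

View pics/top0.png

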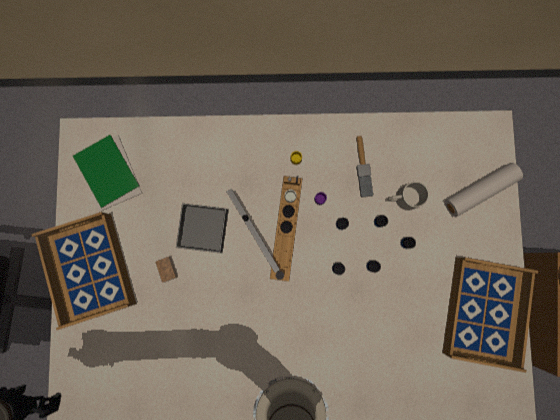

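View pics/side0.png

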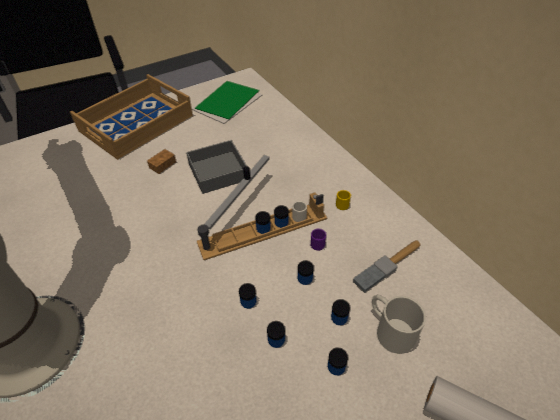

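Top view: the keeper pivot is near (281,274) and the catch near (292,181). Lidded pots stand at (288,212) and (286,226), with one white cup at (290,197). Table pots are at (342,224), (381,221), (408,243), (338,268) and (373,266), and the tub is at (203,228). Yellow (296,158) and purple (320,198) cups are decoys. In the side view the white open cup is at (300,211), beside the catch.

Run:
```python
from h import *
im=cv2.imread("pics/top0.png"); d=np.load("top0.npy"); W=cloud("top",d)
hsv=cv2.cvtColor(im,cv2.COLOR_BGR2HSV)
print("table z",np.nanmedian(W[300:320,250:400,2]))
def blobs(m,lo,hi,z,tag,roi=(150,100,440,290)):
    m=m.astype(np.uint8); k=np.zeros_like(m); x0,y0,x1,y1=roi; k[y0:y1,x0:x1]=1; m=m*k
    n,l,s,c=cv2.connectedComponentsWithStats(m)
    for i in range(1,n):
        if lo<s[i,4]<hi:
            h=np.nanmedian(W[l==i,2]); print(tag,c[i].round(1),s[i,2:].tolist(),"h%.3f"%h,ray("top",*c[i],z).round(4))
V=hsv[...,2]
blobs(V<45,40,400,0.046,"lid")
H=hsv[...,0];S=hsv[...,1]
wood=(H>8)&(H<22)&(S>110)&(V>80)
blobs(wood,100,9000,0.03,"wood")
# keeper bar by height
blobs((W[...,2]>0.055)&(W[...,2]<0.085),60,9000,0.074,"bar?")
cs=(W[...,2]>0.055)&(W[...,2]<0.085)
blobs((W[...,2]>0.095)&(W[...,2]<0.13),5,500,0.108,"knob?")
blobs((S<40)&(V>150)&(W[...,2]>0.03),20,900,0.048,"white")
# tub from height
m=((W[...,2]>0.035)&(W[...,2]<0.055)).astype(np.uint8); m[:,250:]=0;m[:190]=0;m[265:]=0;m[:,:160]=0
p=cv2.findNonZero(m); print("tub",cv2.minAreaRect(p)); print(ray("top",*cv2.minAreaRect(p)[0],0.045))
big=np.vstack([cv2.resize(im[140:300,220:420],None,fx=3,fy=3,interpolation=cv2.INTER_CUBIC)])
cv2.imwrite("pics/crop1.png",big)
```

```text
table z -0.0005105369908162682
lid [181.6 223.1] [10, 41, 115] h0.026 [0.5895 0.3305 0.046 ]
lid [287.9 210.8] [11, 12, 103] h0.054 [ 0.6219 -0.0007  0.046 ]
lid [223.9 228.8] [7, 42, 70] h0.028 [0.5693 0.199  0.046 ]
lid [380.5 220.8] [14, 11, 115] h0.045 [ 0.5855 -0.2877  0.046 ]
lid [341.8 223.1] [12, 11, 105] h0.046 [ 0.5806 -0.1673  0.046 ]
lid [285.9 226.6] [11, 12, 103] h0.054 [0.5729 0.0065 0.046 ]
lid [407.6 242.3] [14, 11, 125] h0.045 [ 0.5175 -0.3685  0.046 ]
lid [373.  265.9] [13, 11, 118] h0.045 [ 0.4472 -0.2587  0.046 ]
lid [338.  268.1] [13, 11, 109] h0.045 [ 0.4425 -0.1512  0.046 ]
wood [360.6 149.6] [8, 28, 139] h0.019 [ 0.8168 -0.2373  0.03  ]
wood [286.2 229.9] [29, 105, 1282] h0.009 [0.5634 0.0057 0.03  ]
wood [164.2 270.2] [19, 21, 182] h0.030 [0.4449 0.3873 0.03  ]
bar? [421.7 191.3] [18, 23, 89] h0.072 [ 0.6715 -0.4113  0.074 ]
bar? [401. 199.] [27, 23, 108] h0.073 [ 0.6488 -0.3468  0.074 ]
bar? [255.8 235.8] [57, 91, 593] h0.074 [0.5445 0.0983 0.074 ]
knob? [244.4 217.8] [6, 7, 30] h0.107 [0.5965 0.129  0.108 ]
tub ((193.49244689941406, 235.92999267578125), (57.79762649536133, 63.39976501464844), 7.853313446044922)
[0.54898201 0.29353953 0.045     ]
```

View pics/crop1.png

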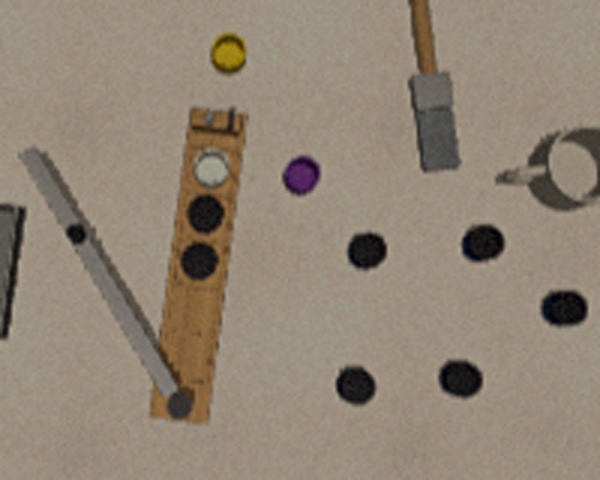

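The enlarged crop confirms it: the only white open cup is at crop (211,169), i.e. pixel (290,196), in the place next to the catch. It is the `empty`; the yellow (228,53) and purple (301,175) cups are excluded by colour. Two places next to the pivot are free.

```bash
cat > m.py <<'E'
from h import *
def lids(name,im,z,roi,lo=40,hi=600):
    hsv=cv2.cvtColor(im,cv2.COLOR_RGB2HSV); V=hsv[...,2]
    return hsv
E
python3 - <<'E'
from h import *
r=lambda *a:ray(*a).round(4)
im=cv2.imread("pics/top0.png"); hsv=cv2.cvtColor(im,cv2.COLOR_BGR2HSV); V=hsv[...,2];H=hsv[...,0];S=hsv[...,1]
k3=ray("top",287.9,210.8,.054);k2=ray("top",285.9,226.6,.054); print("kept",k3,k2,np.linalg.norm(k3-k2))
# white cup
m=((S<60)&(V>110)).astype(np.uint8); z=np.zeros_like(m); z[188:206,281:300]=1; m*=z
M=cv2.moments(m,True); print("cup px",M['m10']/M['m00'],M['m01']/M['m00'],M['m00'],r("top",M['m10']/M['m00'],M['m01']/M['m00'],.048))
# carrier outline
wood=((H>8)&(H<22)&(S>90)&(V>60)).astype(np.uint8); wood[:,:262]=0;wood[:,305:]=0;wood[:170]=0;wood[285:]=0
P=np.array([ray("top",*p[0],0.008)[:2] for p in cv2.findNonZero(wood)],np.float32)
print("rect z.008",cv2.minAreaRect(P))
P=np.array([ray("top",*p[0],0.018)[:2] for p in cv2.findNonZero(wood)],np.float32)
d=np.load("top0.npy");W=cloud("top",d)
b=(W[...,2]>.064)&(W[...,2]<.085); b[:,:220]=0;b[:,290:]=0;b[:180]=0;b[290:]=0
Q=W[b];l=cv2.fitLine(Q[:,:2].astype(np.float32),cv2.DIST_HUBER,0,.01,.01).ravel();print("bar line",l)
t=(Q[:,:2]-l[2:])@l[:2]; print("ends",l[2:]+l[:2]*t.min(),l[2:]+l[:2]*t.max(),t.max()-t.min())
print("hinge px guess",r("top",280,274.5,.076))
# side lids
ims=cv2.imread("pics/side0.png"); ds=np.load("side0.npy"); Ws=cloud("side",ds)
for nm,(u0,v0,u1,v1),z in [("k2",(252,205,272,235),.054),("k3",(272,200,291,230),.054)]+[("p%d"%i,b,.046) for i,b in enumerate([(290,255,320,290),(235,280,262,312),(262,318,292,350),(325,295,356,328),(325,345,353,378)])]:
    q=Ws[v0:v1,u0:u1]; mm=np.abs(q[...,2]-z)<.004; 
    if mm.sum(): print(nm,mm.sum(),(np.nanmin(q[mm][:,:2],0)+np.nanmax(q[mm][:,:2],0))/2)
q=Ws[140:240,195:280];mm=q[...,2]>.1;print("knob side",np.nanmedian(q[mm],0),mm.sum())
# tub: rim by height, top view
for n,WW,roi in(("top",W,(160,190,250,265)),("side",Ws,(175,135,255,200))):
    q=WW[roi[1]:roi[3],roi[0]:roi[2]].reshape(-1,3); q=q[(np.abs(q[:,2]-.0445)<.004)&(q[:,1]>.15)]
    print("tub",n,cv2.minAreaRect(q[:,:2].astype(np.float32)),len(q))
E
```

```text
kept [ 0.62113676 -0.00064677  0.054     ] [0.57221384 0.00643495 0.054     ] 0.049432804762609285
cup px 290.0217391304348 195.83695652173913 92.0 [ 0.6687 -0.0082  0.048 ]
rect z.008 ((0.5728908181190491, 0.006634224206209183), (0.0615825317800045, 0.3319375514984131), 81.40324401855469)
bar line [0.86495364 0.5018518  0.5454261  0.09887229]
ends [0.41457793 0.02295334] [0.68609259 0.18048793] 0.3139066087961119
hinge px guess [0.4272 0.0268 0.076 ]
k2 145 [0.57060003 0.0042131 ]
k3 145 [ 0.6203041  -0.00379287]
p0 195 [ 0.57948531 -0.17306435]
p1 219 [ 0.43896623 -0.15644552]
p2 260 [ 0.44438486 -0.2657693 ]
p3 236 [ 0.5848283  -0.29504539]
p4 306 [ 0.51531082 -0.37717737]
knob side [0.59558802 0.12582329 0.10645064] 37
tub top ((0.573704183101654, 0.2710621953010559), (0.140948086977005, 0.14002250134944916), 82.17232513427734) 203
tub side ((0.5726553201675415, 0.2681522071361542), (0.14360205829143524, 0.1405579000711441), 82.18640899658203) 253
```

The carrier fits well: rect 61.6 × 332 mm, yaw −8.6°, kept pots 49.4 mm apart in places 2 and 3, tub 141 × 140 mm. Next is a short planner in carrier coordinates.

```bash
cat > p.py <<'E'
from h import *
from scipy.spatial.transform import Rotation as Ro
C=np.array([.5724,.0055]); A=-0.150
u=np.array([np.cos(A),np.sin(A)]); v=np.array([-u[1],u[0]])
def w2c(p): q=np.asarray(p)[:2]-C; return np.array([q@u,q@v])
def c2w(X,Y): return C+X*u+Y*v
def pose(X,Y,z,th):
    y=-np.sin(th)*u+np.cos(th)*v; y=np.r_[y,0]; zz=np.array([0,0,-1.])
    return np.r_[c2w(X,Y),z],Ro.from_matrix(np.c_[np.cross(y,zz),y,zz])
def knob(th,r=.2): return -.149+r*np.cos(th),r*np.sin(th)
def cur():
    s=sensors.observe(); return s["tool_pos"],Ro.from_rotvec(s["ee_rot"])
def plan(wps,p0=None):
    p,R=cur() if p0 is None else p0
    for w in wps:
        q,Q=pose(*w); t=R.inv().apply(q-p)/.04; r=np.degrees((R.inv()*Q).as_rotvec())/10
        print("tx %.2f ty %.2f tz %.2f | wx %.2f wy %.2f wz %.2f"%(*t,*r))
E
python3 - <<'E'
from p import *
p,R=cur()
print("knob",w2c([.5965,.129]),w2c([.5956,.1258]),knob(.68))
plan([(*knob(.68),.2,.68),(*knob(.68),.2,0.)])
# table pots by height mask, both views
print("tub",w2c([.5732,.2696]))
E
```

```text
knob [0.00537377 0.12571469] [0.00496208 0.12241613] (np.float64(0.006514543750185592), np.float64(0.12575860480369372))
tx -13.81 ty -9.69 tz 0.77 | wx -0.01 wy -0.00 wz -4.35
tx -13.81 ty -9.69 tz 0.77 | wx -0.01 wy -0.00 wz -0.46
tub [-0.03867559  0.26125399]
```

Emit:
step_arm:
  deltas:
    - {"tx": -0.5, "ty": -0.35}
    - {"tx": -1.5, "ty": -1.05, "wz": -0.3}
    - {"tx": -2.6, "ty": -1.8, "wz": -0.8}
    - {"tx": -3.8, "ty": -2.6, "wz": -1.3}
    - {"tx": -5.0, "ty": -3.4, "wz": -1.8}
    - {"tx": -6.2, "ty": -4.2, "wz": -2.3}
    - {"tx": -7.4, "ty": -5.1, "wz": -2.8}
    - {"tx": -8.0, "ty": -5.6, "wz": -3.0}
  jaw: -0.3
  squeeze: 25

```text
invalid input
```

Run:
```python
from p import *
plan([(*knob(.68),.14,.68)])
```

```text
tx -13.81 ty -9.69 tz 2.27 | wx -0.01 wy -0.00 wz -4.35
```

Emit:
step_arm:
  deltas:
    - {"tx": -0.5, "ty": -0.35, "tz": 0, "wx": 0, "wy": 0, "wz": 0}
    - {"tx": -1.5, "ty": -1.05, "tz": 0, "wx": 0, "wy": 0, "wz": -0.3}
    - {"tx": -2.6, "ty": -1.8, "tz": 0, "wx": 0, "wy": 0, "wz": -0.8}
    - {"tx": -3.8, "ty": -2.6, "tz": 0, "wx": 0, "wy": 0, "wz": -1.3}
    - {"tx": -5.0, "ty": -3.4, "tz": 0, "wx": 0, "wy": 0, "wz": -1.8}
    - {"tx": -6.2, "ty": -4.2, "tz": 0, "wx": 0, "wy": 0, "wz": -2.3}
    - {"tx": -7.4, "ty": -5.1, "tz": 0, "wx": 0, "wy": 0, "wz": -2.8}
    - {"tx": -8.0, "ty": -5.6, "tz": 0, "wx": 0, "wy": 0, "wz": -3.0}
  jaw: -0.3
  squeeze: 25

```text
time passes only in moves, steps and waits
```

Run:
```python
from p import *
print(sensors.observe()["time"])
plan([(*knob(.68),.14,.68)])
```

```text
0.1
tx -13.81 ty -9.69 tz 2.27 | wx -0.01 wy -0.00 wz -4.35
```

Emit:
step_arm:
  deltas:
    - {"tx": -0.5, "ty": -0.35, "tz": 0, "wx": 0, "wy": 0, "wz": 0}
    - {"tx": -1.5, "ty": -1.05, "tz": 0, "wx": 0, "wy": 0, "wz": -0.3}
    - {"tx": -2.6, "ty": -1.8, "tz": 0, "wx": 0, "wy": 0, "wz": -0.8}
    - {"tx": -3.8, "ty": -2.6, "tz": 0, "wx": 0, "wy": 0, "wz": -1.3}
    - {"tx": -5.0, "ty": -3.4, "tz": 0, "wx": 0, "wy": 0, "wz": -1.8}
    - {"tx": -6.2, "ty": -4.2, "tz": 0, "wx": 0, "wy": 0, "wz": -2.3}
    - {"tx": -7.4, "ty": -5.1, "tz": 0, "wx": 0, "wy": 0, "wz": -2.8}
    - {"tx": -8.0, "ty": -5.6, "tz": 0, "wx": 0, "wy": 0, "wz": -3.0}
  jaw: -0.3
  squeeze: 25

```text
time: 1.1
tool_pos: [0.4116, 0.3365, 0.231]
ee_rot: [-0.452, 3.108, -0.004]
contact_force: [0.4, 0.5, -0.1]
grip_width: 0.0301
grip_force: 0.0
```

Run:
```python
from p import *
p,R=cur()
print(Ro.as_rotvec(R), (Ro.from_rotvec(sensors.observe()["ee_rot"])).apply([0,1,0]))
plan([(*knob(.68),.14,.68),(*knob(.68),.08,.68)])
```

```text
[-0.45241639  3.10845209 -0.0036835 ] [-0.28504882  0.95851005 -0.00237667]
tx -2.98 ty -6.29 tz 2.29 | wx -0.01 wy -0.00 wz -1.38
tx -2.98 ty -6.29 tz 3.79 | wx -0.01 wy -0.00 wz -1.38
```

Emit:
step_arm:
  deltas:
    - {"tx": -0.4, "ty": -0.9, "tz": 0.2, "wz": -0.2}
    - {"tx": -1.0, "ty": -2.1, "tz": 0.6, "wz": -0.5}
    - {"tx": -1.7, "ty": -3.5, "tz": 1.2, "wz": -0.9}
    - {"tx": -2.3, "ty": -4.9, "tz": 1.8, "wz": -1.2}
    - {"tx": -2.8, "ty": -5.9, "tz": 2.2, "wz": -1.4}
    - {"tx": -3.0, "ty": -6.3, "tz": 2.3, "wz": -1.4}
    - {"tx": -3.0, "ty": -6.3, "tz": 2.3, "wz": -1.4}
    - {"tx": -3.0, "ty": -6.3, "tz": 2.3, "wz": -1.4}

```text
invalid input
```

Emit:
step_arm:
  deltas:
    - {"tx": -0.4, "ty": -0.9, "tz": 0.2, "wx": 0, "wy": 0, "wz": -0.2}
    - {"tx": -1.0, "ty": -2.1, "tz": 0.6, "wx": 0, "wy": 0, "wz": -0.5}
    - {"tx": -1.7, "ty": -3.5, "tz": 1.2, "wx": 0, "wy": 0, "wz": -0.9}
    - {"tx": -2.3, "ty": -4.9, "tz": 1.8, "wx": 0, "wy": 0, "wz": -1.2}
    - {"tx": -2.8, "ty": -5.9, "tz": 2.2, "wx": 0, "wy": 0, "wz": -1.4}
    - {"tx": -3.0, "ty": -6.3, "tz": 2.3, "wx": 0, "wy": 0, "wz": -1.4}
    - {"tx": -3.0, "ty": -6.3, "tz": 2.3, "wx": 0, "wy": 0, "wz": -1.4}
    - {"tx": -3.0, "ty": -6.3, "tz": 2.3, "wx": 0, "wy": 0, "wz": -1.4}

```text
time: 2.1
tool_pos: [0.5954, 0.1375, 0.14]
ee_rot: [-0.838, 3.027, 0.002]
contact_force: [-0.9, 0.6, -0.2]
grip_width: 0.0299
grip_force: 0.0
```

Emit:
step_arm:
  deltas:
    - {"tx": 0, "ty": 0, "tz": 0.1, "wx": 0, "wy": 0, "wz": 0}
    - {"tx": 0, "ty": 0, "tz": 0.4, "wx": 0, "wy": 0, "wz": 0}
    - {"tx": 0, "ty": 0, "tz": 0.7, "wx": 0, "wy": 0, "wz": 0}
    - {"tx": 0, "ty": 0, "tz": 1.0, "wx": 0, "wy": 0, "wz": 0}
    - {"tx": 0, "ty": 0, "tz": 1.3, "wx": 0, "wy": 0, "wz": 0}
    - {"tx": 0, "ty": 0, "tz": 1.5, "wx": 0, "wy": 0, "wz": 0}
    - {"tx": 0, "ty": 0, "tz": 1.5, "wx": 0, "wy": 0, "wz": 0}
    - {"tx": 0, "ty": 0, "tz": 1.5, "wx": 0, "wy": 0, "wz": 0}

```text
time: 3.1
tool_pos: [0.5957, 0.1355, 0.0783]
ee_rot: [0.835, -3.027, -0.001]
contact_force: [-0.1, -0.4, 0.1]
grip_width: 0.0299
grip_force: 0.0
```

Run:
```python
from p import *
p,R=cur(); print(w2c(p),knob(.68))
t1=np.linspace(.70,1.24,8); plan([(*knob(t),.078,t) for t in t1]); print()
t2=np.linspace(1.3,1.72,7); plan([(*knob(t),.078,t) for t in t2],pose(*knob(1.24),.078,1.24))
```

```text
[0.00364583 0.13203774] (np.float64(0.006514543750185592), np.float64(0.12575860480369372))
tx 0.04 ty -0.07 tz 0.01 | wx 0.00 wy -0.01 wz -0.07
tx 0.06 ty 0.32 tz 0.01 | wx 0.01 wy -0.01 wz -0.51
tx 0.11 ty 0.70 tz 0.01 | wx 0.01 wy -0.01 wz -0.95
tx 0.19 ty 1.08 tz 0.01 | wx 0.01 wy -0.01 wz -1.39
tx 0.30 ty 1.45 tz 0.01 | wx 0.01 wy -0.01 wz -1.83
tx 0.43 ty 1.81 tz 0.01 | wx 0.01 wy -0.01 wz -2.28
tx 0.60 ty 2.16 tz 0.01 | wx 0.01 wy -0.01 wz -2.72
tx 0.79 ty 2.50 tz 0.01 | wx 0.01 wy -0.01 wz -3.16

tx 0.01 ty 0.30 tz 0.00 | wx 0.00 wy 0.00 wz -0.34
tx 0.04 ty 0.65 tz 0.00 | wx 0.00 wy 0.00 wz -0.74
tx 0.10 ty 0.99 tz 0.00 | wx 0.00 wy 0.00 wz -1.15
tx 0.18 ty 1.33 tz 0.00 | wx 0.00 wy 0.00 wz -1.55
tx 0.29 ty 1.67 tz 0.00 | wx 0.00 wy 0.00 wz -1.95
tx 0.41 ty 1.99 tz 0.00 | wx 0.00 wy 0.00 wz -2.35
tx 0.57 ty 2.31 tz 0.00 | wx 0.00 wy 0.00 wz -2.75
```

Emit:
step_arm:
  deltas:
    - {"tx": 0.04, "ty": 0.05, "tz": 0, "wx": 0, "wy": 0, "wz": -0.1}
    - {"tx": 0.06, "ty": 0.32, "tz": 0, "wx": 0, "wy": 0, "wz": -0.5}
    - {"tx": 0.11, "ty": 0.7, "tz": 0, "wx": 0, "wy": 0, "wz": -0.95}
    - {"tx": 0.19, "ty": 1.08, "tz": 0, "wx": 0, "wy": 0, "wz": -1.4}
    - {"tx": 0.3, "ty": 1.45, "tz": 0, "wx": 0, "wy": 0, "wz": -1.85}
    - {"tx": 0.43, "ty": 1.81, "tz": 0, "wx": 0, "wy": 0, "wz": -2.3}
    - {"tx": 0.6, "ty": 2.16, "tz": 0, "wx": 0, "wy": 0, "wz": -2.7}
    - {"tx": 0.8, "ty": 2.5, "tz": 0, "wx": 0, "wy": 0, "wz": -3.15}

```text
time: 4.1
tool_pos: [0.5173, 0.2057, 0.0794]
ee_rot: [-1.631, 2.684, 0.0]
contact_force: [0.8, 0.3, 1.1]
grip_width: 0.0298
grip_force: 0.3
```

Emit:
step_arm:
  deltas:
    - {"tx": 0.01, "ty": 0.3, "tz": 0, "wx": 0, "wy": 0, "wz": -0.35}
    - {"tx": 0.04, "ty": 0.65, "tz": 0, "wx": 0, "wy": 0, "wz": -0.75}
    - {"tx": 0.1, "ty": 1.0, "tz": 0, "wx": 0, "wy": 0, "wz": -1.15}
    - {"tx": 0.18, "ty": 1.33, "tz": 0, "wx": 0, "wy": 0, "wz": -1.55}
    - {"tx": 0.29, "ty": 1.67, "tz": 0, "wx": 0, "wy": 0, "wz": -1.95}
    - {"tx": 0.41, "ty": 2.0, "tz": 0, "wx": 0, "wy": 0, "wz": -2.35}
    - {"tx": 0.58, "ty": 2.35, "tz": 0, "wx": 0, "wy": 0, "wz": -2.75}
    - {"tx": 0.58, "ty": 2.35, "tz": 0, "wx": 0, "wy": 0, "wz": -2.75}

```text
time: 5.1
tool_pos: [0.4225, 0.228, 0.0793]
ee_rot: [2.219, -2.222, -0.0]
contact_force: [1.1, 0.1, 0.3]
grip_width: 0.0297
grip_force: 0.0
```

Emit:
step_arm:
  deltas:
    - {"tx": 0, "ty": 0, "tz": 0, "wx": 0, "wy": 0, "wz": 0}
    - {"tx": 0, "ty": -0.05, "tz": 0, "wx": 0, "wy": 0, "wz": 0}
    - {"tx": 0, "ty": -0.1, "tz": -0.3, "wx": 0, "wy": 0, "wz": 0}
    - {"tx": 0, "ty": -0.1, "tz": -0.8, "wx": 0, "wy": 0, "wz": 0}
    - {"tx": 0, "ty": -0.1, "tz": -1.4, "wx": 0, "wy": 0, "wz": 0}
    - {"tx": 0, "ty": -0.1, "tz": -2.0, "wx": 0, "wy": 0, "wz": 0}
    - {"tx": 0, "ty": -0.1, "tz": -2.3, "wx": 0, "wy": 0, "wz": 0}
    - {"tx": 0, "ty": -0.1, "tz": -2.3, "wx": 0, "wy": 0, "wz": 0}

```text
time: 6.1
tool_pos: [0.4285, 0.2282, 0.1722]
ee_rot: [-2.216, 2.224, -0.002]
contact_force: [-0.9, 1.4, -0.5]
grip_width: 0.0298
grip_force: 0.0
```

Run:
```python
from p import *
im,d=cap("top","top1.png"); W=cloud("top",d)
print("cup",w2c([.6687,-.0082]))
m=(W[...,2]>.066)&(W[...,2]<.082)&(W[...,1]>.03)&(W[...,1]<.36)&(W[...,0]>.35)&(W[...,0]<.7)
Q=W[m];c=w2c(Q[:,:2].T[:, :].T[0]);Y=np.array([w2c(q) for q in Q]);a=np.arctan2(Y[:,1],Y[:,0]+.149);print("bar",m.sum(),np.median(a),np.hypot(Y[:,0]+.149,Y[:,1]).max())
# table pots via height mask
m=((np.abs(W[...,2]-.0455)<.004)).astype(np.uint8);m[:,:325]=0;m[:, 425:]=0;m[:215]=0;m[280:]=0
n,l,s,c=cv2.connectedComponentsWithStats(m)
for i in range(1,n):
    if s[i,4]>40: q=W[l==i][:,:2]; print(c[i].round(),s[i,4],((q.min(0)+q.max(0))/2).round(4),np.median(q,0).round(4))
plan([(.1,0,.16,0),(.1,0,.09,0),(.1,0,.022,0)])
```

```text
cup [0.09726596 0.00084473]
bar 380 1.7009672206241047 0.206102230008188
[382. 221.] 102 [ 0.5865 -0.2909] [ 0.5851 -0.292 ]
[343. 223.] 93 [ 0.5794 -0.1697] [ 0.5805 -0.1705]
[409. 243.] 103 [ 0.517  -0.3741] [ 0.5182 -0.3731]
[374. 266.] 94 [ 0.4453 -0.2634] [ 0.4465 -0.2618]
[339. 269.] 96 [ 0.4397 -0.153 ] [ 0.4395 -0.1542]
tx 5.91 ty -6.10 tz 0.29 | wx -0.00 wy 0.00 wz 9.84
tx 5.91 ty -6.10 tz 2.04 | wx -0.00 wy 0.00 wz 9.84
tx 5.91 ty -6.10 tz 3.74 | wx -0.00 wy 0.00 wz 9.84
```

Emit:
step_arm:
  deltas:
    - {"tx": 0.3, "ty": -0.3, "tz": 0, "wx": 0, "wy": 0, "wz": 0.5}
    - {"tx": 1.0, "ty": -1.0, "tz": 0, "wx": 0, "wy": 0, "wz": 1.5}
    - {"tx": 1.9, "ty": -2.0, "tz": 0, "wx": 0, "wy": 0, "wz": 2.5}
    - {"tx": 2.9, "ty": -3.0, "tz": 0, "wx": 0, "wy": 0, "wz": 3.5}
    - {"tx": 3.9, "ty": -4.0, "tz": 0, "wx": 0, "wy": 0, "wz": 4.5}
    - {"tx": 4.9, "ty": -5.0, "tz": 0, "wx": 0, "wy": 0, "wz": 5.5}
    - {"tx": 5.6, "ty": -5.8, "tz": 0.1, "wx": 0, "wy": 0, "wz": 6.5}
    - {"tx": 5.9, "ty": -6.1, "tz": 0.3, "wx": 0, "wy": 0, "wz": 7.5}
  jaw: 0.4

```text
time: 7.15
tool_pos: [0.6721, -0.0122, 0.1573]
ee_rot: [0.391, -3.116, 0.002]
contact_force: [0.4, -0.5, 0.1]
grip_width: 0.0602
grip_force: 0.0
```

Emit:
step_arm:
  deltas:
    - {"tx": 0, "ty": 0, "tz": 0, "wx": 0, "wy": 0, "wz": 0.9}
    - {"tx": 0, "ty": 0, "tz": 0, "wx": 0, "wy": 0, "wz": 1.8}
    - {"tx": 0, "ty": 0, "tz": 0, "wx": 0, "wy": 0, "wz": 2.34}
    - {"tx": 0, "ty": 0, "tz": 0, "wx": 0, "wy": 0, "wz": 2.34}
    - {"tx": 0, "ty": 0, "tz": 0, "wx": 0, "wy": 0, "wz": 2.34}
    - {"tx": 0, "ty": 0, "tz": 0, "wx": 0, "wy": 0, "wz": 2.34}
    - {"tx": 0, "ty": 0, "tz": 0, "wx": 0, "wy": 0, "wz": 2.34}
    - {"tx": 0, "ty": 0, "tz": 0, "wx": 0, "wy": 0, "wz": 2.34}

```text
time: 8.15
tool_pos: [0.671, -0.0088, 0.1593]
ee_rot: [0.234, 3.133, 0.0]
contact_force: [-0.0, -0.5, -0.3]
grip_width: 0.0599
grip_force: 0.0
```

```bash
sleep 1
python3 - <<'E'
from p import *
plan([(.0985,.0,.16,0),(.0985,0,.022,0)])
E
```

```text
tx 0.03 ty -0.02 tz -0.02 | wx 0.00 wy 0.00 wz 0.00
tx 0.03 ty -0.02 tz 3.43 | wx 0.00 wy 0.00 wz 0.00
```

Emit:
step_arm:
  deltas:
    - {"tx": 0.03, "ty": 0, "tz": 0.2, "wx": 0, "wy": 0, "wz": 0}
    - {"tx": 0.03, "ty": 0, "tz": 0.7, "wx": 0, "wy": 0, "wz": 0}
    - {"tx": 0.03, "ty": 0, "tz": 1.3, "wx": 0, "wy": 0, "wz": 0}
    - {"tx": 0.03, "ty": 0, "tz": 1.9, "wx": 0, "wy": 0, "wz": 0}
    - {"tx": 0.03, "ty": 0, "tz": 2.5, "wx": 0, "wy": 0, "wz": 0}
    - {"tx": 0.03, "ty": 0, "tz": 3.0, "wx": 0, "wy": 0, "wz": 0}
    - {"tx": 0.03, "ty": 0, "tz": 3.3, "wx": 0, "wy": 0, "wz": 0}
    - {"tx": 0.03, "ty": 0, "tz": 3.43, "wx": 0, "wy": 0, "wz": 0}

```text
time: 9.15
tool_pos: [0.6694, -0.0084, 0.021]
ee_rot: [-0.234, -3.132, 0.0]
contact_force: [0.3, -0.3, -0.4]
grip_width: 0.0596
grip_force: 0.0
```

Emit:
step_arm:
  deltas:
    - {"tx": 0, "ty": 0, "tz": 0, "wx": 0, "wy": 0, "wz": 0}
    - {"tx": 0, "ty": 0, "tz": 0, "wx": 0, "wy": 0, "wz": 0}
    - {"tx": 0, "ty": 0, "tz": 0, "wx": 0, "wy": 0, "wz": 0}
    - {"tx": 0, "ty": 0, "tz": 0, "wx": 0, "wy": 0, "wz": 0}
    - {"tx": 0, "ty": 0, "tz": 0, "wx": 0, "wy": 0, "wz": 0}
    - {"tx": 0, "ty": 0, "tz": 0, "wx": 0, "wy": 0, "wz": 0}
    - {"tx": 0, "ty": 0, "tz": 0, "wx": 0, "wy": 0, "wz": 0}
    - {"tx": 0, "ty": 0, "tz": 0, "wx": 0, "wy": 0, "wz": 0}
  jaw: -1
  squeeze: 25

```text
time: 10.15
tool_pos: [0.6702, -0.0085, 0.0227]
ee_rot: [0.235, 3.132, 0.0]
contact_force: [-0.7, 0.3, 5.0]
grip_width: 0.0362
grip_force: 26.2
```

Emit:
step_arm:
  deltas:
    - {"tx": 0, "ty": 0, "tz": -0.1, "wx": 0, "wy": 0, "wz": 0}
    - {"tx": 0, "ty": 0, "tz": -0.4, "wx": 0, "wy": 0, "wz": 0}
    - {"tx": 0, "ty": 0, "tz": -0.8, "wx": 0, "wy": 0, "wz": 0}
    - {"tx": 0, "ty": 0, "tz": -1.3, "wx": 0, "wy": 0, "wz": 0}
    - {"tx": 0, "ty": 0, "tz": -1.9, "wx": 0, "wy": 0, "wz": 0}
    - {"tx": 0, "ty": 0, "tz": -2.4, "wx": 0, "wy": 0, "wz": 0}
    - {"tx": 0, "ty": 0, "tz": -2.7, "wx": 0, "wy": 0, "wz": 0}
    - {"tx": 0, "ty": 0, "tz": -2.8, "wx": 0, "wy": 0, "wz": 0}

```text
time: 11.15
tool_pos: [0.6703, -0.0085, 0.1353]
ee_rot: [0.235, 3.131, 0.0]
contact_force: [0.4, -0.6, -0.6]
grip_width: 0.0361
grip_force: 25.7
```

Emit:
step_arm:
  deltas:
    - {"tx": 0.2, "ty": 0.3, "tz": 0, "wx": 0, "wy": 0, "wz": 0}
    - {"tx": 0.6, "ty": 1.1, "tz": 0, "wx": 0, "wy": 0, "wz": 0}
    - {"tx": 1.2, "ty": 2.2, "tz": 0, "wx": 0, "wy": 0, "wz": 0}
    - {"tx": 1.8, "ty": 3.4, "tz": 0, "wx": 0, "wy": 0, "wz": 0}
    - {"tx": 2.5, "ty": 4.7, "tz": 0, "wx": 0, "wy": 0, "wz": 0}
    - {"tx": 3.0, "ty": 5.7, "tz": 0, "wx": 0, "wy": 0, "wz": 0}
    - {"tx": 3.3, "ty": 6.3, "tz": 0, "wx": 0, "wy": 0, "wz": 0}
    - {"tx": 3.45, "ty": 6.5, "tz": 0, "wx": 0, "wy": 0, "wz": 0}

```text
time: 12.15
tool_pos: [0.5694, 0.2724, 0.1331]
ee_rot: [-0.227, -3.131, -0.001]
contact_force: [0.0, -0.6, -0.2]
grip_width: 0.0359
grip_force: 25.7
```

```bash
sleep 1
python3 - <<'E'
from p import *
s=sensors.observe();print(s["grip_width"],s["grip_force"])
plan([(-.0387,.261,.021,0)])
im,d=cap("side","side2.png")
E
```

```text
0.035862106442994424 25.655816949438304
tx -0.11 ty -0.06 tz 2.80 | wx 0.00 wy -0.01 wz 0.03
```

View pics/side2.png

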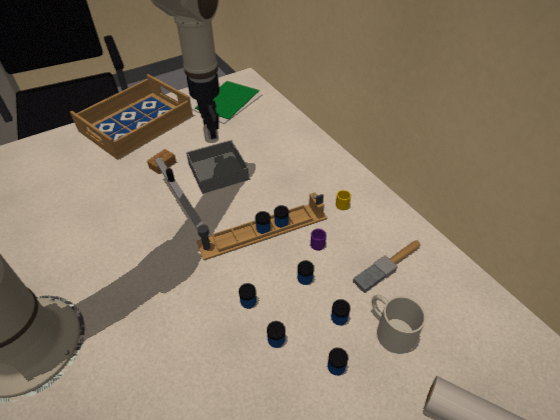

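The side view shows the white cup in the gripper at (212,135) over the tub. The bar is swung back past the tub, with its knob near (170,173), and pots remain at (263,222) and (281,216).

Emit:
step_arm:
  deltas:
    - {"tx": -0.1, "ty": 0, "tz": 0.2, "wx": 0, "wy": 0, "wz": 0}
    - {"tx": -0.1, "ty": 0, "tz": 0.6, "wx": 0, "wy": 0, "wz": 0}
    - {"tx": -0.1, "ty": 0, "tz": 1.1, "wx": 0, "wy": 0, "wz": 0}
    - {"tx": -0.1, "ty": 0, "tz": 1.6, "wx": 0, "wy": 0, "wz": 0}
    - {"tx": -0.1, "ty": 0, "tz": 2.1, "wx": 0, "wy": 0, "wz": 0}
    - {"tx": -0.1, "ty": 0, "tz": 2.5, "wx": 0, "wy": 0, "wz": 0}
    - {"tx": -0.1, "ty": 0, "tz": 2.7, "wx": 0, "wy": 0, "wz": 0}
    - {"tx": -0.1, "ty": 0, "tz": 2.75, "wx": 0, "wy": 0, "wz": 0}

```text
time: 13.2
tool_pos: [0.5758, 0.2686, 0.0235]
ee_rot: [-0.234, -3.132, 0.0]
contact_force: [-0.7, 1.0, -0.5]
grip_width: 0.0357
grip_force: 25.7
```

Emit:
step_arm:
  deltas:
    - {"tx": 0, "ty": 0, "tz": 0, "wx": 0, "wy": 0, "wz": 0}
    - {"tx": 0, "ty": 0, "tz": 0, "wx": 0, "wy": 0, "wz": 0}
    - {"tx": 0, "ty": 0, "tz": 0, "wx": 0, "wy": 0, "wz": 0}
    - {"tx": 0, "ty": 0, "tz": 0, "wx": 0, "wy": 0, "wz": 0}
    - {"tx": 0, "ty": 0, "tz": -0.4, "wx": 0, "wy": 0, "wz": 0}
    - {"tx": 0, "ty": 0, "tz": -1.2, "wx": 0, "wy": 0, "wz": 0}
    - {"tx": 0, "ty": 0, "tz": -2.2, "wx": 0, "wy": 0, "wz": 0}
    - {"tx": 0, "ty": 0, "tz": -3.0, "wx": 0, "wy": 0, "wz": 0}
  jaw: 0.4

```text
time: 14.2
tool_pos: [0.5766, 0.269, 0.1471]
ee_rot: [0.234, 3.131, 0.002]
contact_force: [1.0, -0.2, 0.1]
grip_width: 0.0599
grip_force: 0.0
```

Emit:
step_arm:
  deltas:
    - {"tx": 0, "ty": -0.8, "tz": 0, "wx": 0, "wy": 0, "wz": 0}
    - {"tx": 0, "ty": -2.0, "tz": 0, "wx": 0, "wy": 0, "wz": 0}
    - {"tx": 0, "ty": -3.4, "tz": 0, "wx": 0, "wy": 0, "wz": 0}
    - {"tx": 0, "ty": -4.8, "tz": 0, "wx": 0, "wy": 0, "wz": 0}
    - {"tx": 0, "ty": -6.0, "tz": 0, "wx": 0, "wy": 0, "wz": 0}
    - {"tx": 0, "ty": -6.5, "tz": 0, "wx": 0, "wy": 0, "wz": 0}
    - {"tx": 0, "ty": -6.5, "tz": 0, "wx": 0, "wy": 0, "wz": 0}
    - {"tx": 0, "ty": -6.5, "tz": 0, "wx": 0, "wy": 0, "wz": 0}

```text
time: 15.2
tool_pos: [0.5378, 0.0131, 0.1448]
ee_rot: [0.232, 3.132, 0.002]
contact_force: [-0.1, 0.2, -0.4]
grip_width: 0.0598
grip_force: 0.0
```

```bash
sleep 1
cat > pots.py <<'E'
from p import *
def pots():
    im,d=cap("side"); W=cloud("side",d)
    m=(np.abs(W[...,2]-.0455)<.004).astype(np.uint8); m[W[...,1]>-.09]=0; m[W[...,1]<-.45]=0; m[W[...,0]>.72]=0
    n,l,s,c=cv2.connectedComponentsWithStats(m)
    for i in range(1,n):
        if s[i,4]>80:
            q=W[l==i][:,:2]; e=(q.min(0)+q.max(0))/2; print(c[i].round(),s[i,4],"w",(e+[0,.0015]).round(4),"c",w2c(e+[0,.0015]).round(4),"size",np.ptp(q,0).round(3))
if __name__=="__main__": pots()
E
python3 - <<'E'
from pots import *
pots(); p,R=cur(); print(w2c(p),p[2])
im,d=cap("top"); W=cloud("top",d); q=W[190:265,170:235]
m=(q[...,2]>.035)&(q[...,2]<.055)
hsv=cv2.cvtColor(im,cv2.COLOR_RGB2HSV)[190:265,170:235]
w=(hsv[...,2]>120)&(hsv[...,1]<60); w=w&(np.hypot(q[...,0]-.573,q[...,1]-.27)<.07); print("white in tub",w.sum(),np.nanmedian(q[w],0),np.nanmax(q[w][:,2]))
E
```

```text
[306. 267.] 198 w [ 0.5791 -0.1706] c [ 0.033  -0.1731] size [0.038 0.038]
[247. 290.] 216 w [ 0.439  -0.1543] c [-0.1081 -0.1779] size [0.037 0.037]
[341. 307.] 240 w [ 0.5844 -0.2939] c [ 0.0566 -0.2943] size [0.037 0.036]
[404. 313.] 84 w [ 0.6755 -0.3804] c [ 0.1596 -0.3662] size [0.043 0.058]
[395. 337.] 87 w [ 0.6448 -0.392 ] c [ 0.131  -0.3822] size [0.05  0.071]
[276. 329.] 268 w [ 0.4446 -0.2646] c [-0.086  -0.2862] size [0.037 0.037]
[338. 357.] 304 w [ 0.515  -0.3757] c [ 3.000e-04 -3.855e-01] size [0.037 0.037]
[-0.03548768  0.00266691] 0.14461960126512752
white in tub 71 [0.57901388 0.27190638 0.00921242] 0.0511412214399376
```

Emit:
step_arm:
  deltas:
    - {"tx": -0.3, "ty": -0.7, "tz": 0, "wx": 0, "wy": 0, "wz": 0}
    - {"tx": -0.7, "ty": -1.8, "tz": 0, "wx": 0, "wy": 0, "wz": 0}
    - {"tx": -1.2, "ty": -3.0, "tz": 0.3, "wx": 0, "wy": 0, "wz": 0}
    - {"tx": -1.6, "ty": -4.0, "tz": 0.7, "wx": 0, "wy": 0, "wz": 0}
    - {"tx": -1.7, "ty": -4.4, "tz": 1.1, "wx": 0, "wy": 0, "wz": 0}
    - {"tx": -1.7, "ty": -4.4, "tz": 1.3, "wx": 0, "wy": 0, "wz": 0}
    - {"tx": -1.7, "ty": -4.4, "tz": 1.3, "wx": 0, "wy": 0, "wz": 0}
    - {"tx": -1.7, "ty": -4.4, "tz": 1.3, "wx": 0, "wy": 0, "wz": 0}

```text
time: 16.3
tool_pos: [0.579, -0.1702, 0.0926]
ee_rot: [0.23, 3.133, 0.002]
contact_force: [0.4, 0.5, -0.2]
grip_width: 0.0595
grip_force: 0.0
```

```bash
sleep 1
python3 - <<'E'
from pots import *
pots(); plan([(.033,-.1731,.014,0)])
E
```

```text
[305. 268.] 172 w [ 0.5778 -0.1705] c [ 0.0317 -0.1732] size [0.034 0.039]
[247. 290.] 214 w [ 0.4387 -0.1547] c [-0.1082 -0.1784] size [0.037 0.037]
[341. 307.] 244 w [ 0.5837 -0.2934] c [ 0.0558 -0.2939] size [0.037 0.038]
[276. 329.] 267 w [ 0.444  -0.2648] c [-0.0866 -0.2864] size [0.037 0.036]
[338. 357.] 302 w [ 0.5155 -0.3756] c [ 0.0007 -0.3853] size [0.037 0.037]
tx -0.00 ty 0.00 tz 1.97 | wx 0.00 wy 0.01 wz 0.02
```

Emit:
step_arm:
  deltas:
    - {"tx": 0, "ty": 0, "tz": 0.2, "wx": 0, "wy": 0, "wz": 0.02}
    - {"tx": 0, "ty": 0, "tz": 0.6, "wx": 0, "wy": 0, "wz": 0.02}
    - {"tx": 0, "ty": 0, "tz": 1.1, "wx": 0, "wy": 0, "wz": 0.02}
    - {"tx": 0, "ty": 0, "tz": 1.5, "wx": 0, "wy": 0, "wz": 0.02}
    - {"tx": 0, "ty": 0, "tz": 1.8, "wx": 0, "wy": 0, "wz": 0.02}
    - {"tx": 0, "ty": 0, "tz": 1.95, "wx": 0, "wy": 0, "wz": 0.02}
    - {"tx": 0, "ty": 0, "tz": 1.95, "wx": 0, "wy": 0, "wz": 0.02}
    - {"tx": 0, "ty": 0, "tz": 1.95, "wx": 0, "wy": 0, "wz": 0.02}

```text
time: 17.35
tool_pos: [0.5789, -0.1729, 0.0146]
ee_rot: [0.24, 3.131, -0.0]
contact_force: [0.4, 0.1, 0.4]
grip_width: 0.0597
grip_force: 0.0
```

Emit:
step_arm:
  deltas:
    - {"tx": 0, "ty": 0, "tz": 0, "wx": 0, "wy": 0, "wz": 0}
    - {"tx": 0, "ty": 0, "tz": 0, "wx": 0, "wy": 0, "wz": 0}
    - {"tx": 0, "ty": 0, "tz": 0, "wx": 0, "wy": 0, "wz": 0}
    - {"tx": 0, "ty": 0, "tz": 0, "wx": 0, "wy": 0, "wz": 0}
    - {"tx": 0, "ty": 0, "tz": 0, "wx": 0, "wy": 0, "wz": 0}
    - {"tx": 0, "ty": 0, "tz": 0, "wx": 0, "wy": 0, "wz": 0}
    - {"tx": 0, "ty": 0, "tz": 0, "wx": 0, "wy": 0, "wz": 0}
    - {"tx": 0, "ty": 0, "tz": 0, "wx": 0, "wy": 0, "wz": 0}
  jaw: -1
  squeeze: 30

```text
time: 18.35
tool_pos: [0.579, -0.1728, 0.0149]
ee_rot: [0.24, 3.131, -0.0]
contact_force: [-1.1, 1.0, 5.3]
grip_width: 0.0368
grip_force: 30.5
```

Emit:
step_arm:
  deltas:
    - {"tx": 0, "ty": 0, "tz": -0.1, "wx": 0, "wy": 0, "wz": 0}
    - {"tx": 0, "ty": 0, "tz": -0.4, "wx": 0, "wy": 0, "wz": 0}
    - {"tx": 0, "ty": 0, "tz": -0.9, "wx": 0, "wy": 0, "wz": 0}
    - {"tx": 0, "ty": 0, "tz": -1.5, "wx": 0, "wy": 0, "wz": 0}
    - {"tx": 0, "ty": 0, "tz": -2.1, "wx": 0, "wy": 0, "wz": 0}
    - {"tx": 0, "ty": 0, "tz": -2.5, "wx": 0, "wy": 0, "wz": 0}
    - {"tx": 0, "ty": 0, "tz": -2.5, "wx": 0, "wy": 0, "wz": 0}
    - {"tx": 0, "ty": 0, "tz": -2.5, "wx": 0, "wy": 0, "wz": 0}

```text
time: 19.35
tool_pos: [0.5778, -0.1726, 0.1136]
ee_rot: [-0.24, -3.131, -0.0]
contact_force: [-0.1, -0.2, -0.8]
grip_width: 0.0373
grip_force: 30.2
```

```bash
sleep 1
python3 - <<'E'
from pots import *
s=sensors.observe(); print(s["grip_width"],s["grip_force"],s["tool_pos"]); plan([(.1,0,.114,0)])
E
```

```text
0.037337416270679 30.185973644256592 [ 0.57776234 -0.17259627  0.11356447]
tx -1.69 ty 4.39 tz -0.01 | wx 0.00 wy -0.01 wz -0.02
```

Emit:
step_arm:
  deltas:
    - {"tx": -0.2, "ty": 0.5, "tz": 0, "wx": 0, "wy": 0, "wz": -0.02}
    - {"tx": -0.6, "ty": 1.5, "tz": 0, "wx": 0, "wy": 0, "wz": -0.02}
    - {"tx": -1.0, "ty": 2.7, "tz": 0, "wx": 0, "wy": 0, "wz": -0.02}
    - {"tx": -1.4, "ty": 3.7, "tz": 0, "wx": 0, "wy": 0, "wz": -0.02}
    - {"tx": -1.6, "ty": 4.2, "tz": 0, "wx": 0, "wy": 0, "wz": -0.02}
    - {"tx": -1.69, "ty": 4.39, "tz": 0, "wx": 0, "wy": 0, "wz": -0.02}
    - {"tx": -1.69, "ty": 4.39, "tz": 0, "wx": 0, "wy": 0, "wz": -0.02}
    - {"tx": -1.69, "ty": 4.39, "tz": 0, "wx": 0, "wy": 0, "wz": -0.02}

```text
time: 20.35
tool_pos: [0.6713, -0.0121, 0.1139]
ee_rot: [-0.239, -3.132, 0.002]
contact_force: [-0.2, -0.8, -0.5]
grip_width: 0.0373
grip_force: 30.3
```

```bash
sleep 1
python3 - <<'E'
from pots import *
plan([(.1,0,.0235,0)])
im,d=cap("side","side3.png"); cv2.imwrite("pics/crop3.png",cv2.resize(im[150:290,200:360,::-1],None,fx=4,fy=4,interpolation=cv2.INTER_CUBIC))
E
```

```text
tx 0.01 ty 0.07 tz 2.26 | wx -0.01 wy -0.00 wz -0.01
```

View pics/crop3.png

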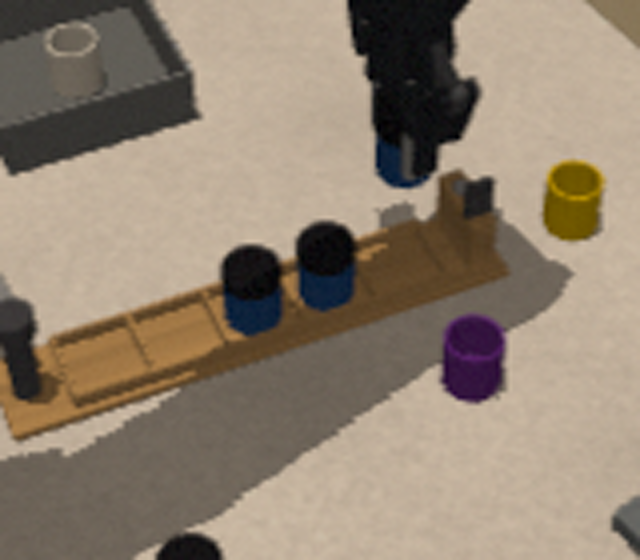

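The crop shows the held pot at (400,150) above the place beside the catch, the cup upright in the tub at (73,60), and kept pots in places 2 and 3.

Emit:
step_arm:
  deltas:
    - {"tx": 0, "ty": 0.01, "tz": 0.1, "wx": 0, "wy": 0, "wz": 0}
    - {"tx": 0, "ty": 0.01, "tz": 0.4, "wx": 0, "wy": 0, "wz": 0}
    - {"tx": 0, "ty": 0.01, "tz": 0.8, "wx": 0, "wy": 0, "wz": 0}
    - {"tx": 0, "ty": 0.01, "tz": 1.2, "wx": 0, "wy": 0, "wz": 0}
    - {"tx": 0, "ty": 0.01, "tz": 1.6, "wx": 0, "wy": 0, "wz": 0}
    - {"tx": 0, "ty": 0.01, "tz": 1.9, "wx": 0, "wy": 0, "wz": 0}
    - {"tx": 0, "ty": 0.01, "tz": 2.1, "wx": 0, "wy": 0, "wz": 0}
    - {"tx": 0, "ty": 0.01, "tz": 2.25, "wx": 0, "wy": 0, "wz": 0}

```text
time: 21.4
tool_pos: [0.6721, -0.009, 0.0237]
ee_rot: [0.234, 3.133, 0.0]
contact_force: [0.2, 0.7, -0.3]
grip_width: 0.0369
grip_force: 30.3
```

Emit:
step_arm:
  deltas:
    - {"tx": 0, "ty": 0, "tz": 0, "wx": 0, "wy": 0, "wz": 0}
    - {"tx": 0, "ty": 0, "tz": 0, "wx": 0, "wy": 0, "wz": 0}
    - {"tx": 0, "ty": 0, "tz": 0, "wx": 0, "wy": 0, "wz": 0}
    - {"tx": 0, "ty": 0, "tz": 0, "wx": 0, "wy": 0, "wz": 0}
    - {"tx": 0, "ty": 0, "tz": 0, "wx": 0, "wy": 0, "wz": 0}
    - {"tx": 0, "ty": 0, "tz": 0, "wx": 0, "wy": 0, "wz": 0}
    - {"tx": 0, "ty": 0, "tz": 0, "wx": 0, "wy": 0, "wz": 0}
    - {"tx": 0, "ty": 0, "tz": 0, "wx": 0, "wy": 0, "wz": 0}

```text
time: 22.4
tool_pos: [0.672, -0.0091, 0.0241]
ee_rot: [-0.235, -3.133, -0.0]
contact_force: [0.7, 0.1, -0.8]
grip_width: 0.0372
grip_force: 30.3
```

Emit:
step_arm:
  deltas:
    - {"tx": 0, "ty": 0, "tz": 0, "wx": 0, "wy": 0, "wz": 0}
    - {"tx": 0, "ty": 0, "tz": 0, "wx": 0, "wy": 0, "wz": 0}
    - {"tx": 0, "ty": 0, "tz": 0, "wx": 0, "wy": 0, "wz": 0}
    - {"tx": 0, "ty": 0, "tz": 0, "wx": 0, "wy": 0, "wz": 0}
    - {"tx": 0, "ty": 0, "tz": -0.3, "wx": 0, "wy": 0, "wz": 0}
    - {"tx": 0, "ty": 0, "tz": -1.0, "wx": 0, "wy": 0, "wz": 0}
    - {"tx": 0, "ty": 0, "tz": -1.9, "wx": 0, "wy": 0, "wz": 0}
    - {"tx": 0, "ty": 0, "tz": -2.5, "wx": 0, "wy": 0, "wz": 0}
  jaw: 0.4

```text
time: 23.4
tool_pos: [0.673, -0.009, 0.127]
ee_rot: [0.234, 3.13, 0.0]
contact_force: [-0.0, 0.2, 0.2]
grip_width: 0.0595
grip_force: 0.0
```

Emit:
step_arm:
  deltas:
    - {"tx": 0.6, "ty": -0.5, "tz": 0, "wx": 0, "wy": 0, "wz": 0}
    - {"tx": 1.6, "ty": -1.4, "tz": 0, "wx": 0, "wy": 0, "wz": 0}
    - {"tx": 2.7, "ty": -2.4, "tz": 0, "wx": 0, "wy": 0, "wz": 0}
    - {"tx": 3.8, "ty": -3.3, "tz": 0, "wx": 0, "wy": 0, "wz": 0}
    - {"tx": 4.8, "ty": -4.1, "tz": 0, "wx": 0, "wy": 0, "wz": 0}
    - {"tx": 5.2, "ty": -4.46, "tz": 0, "wx": 0, "wy": 0, "wz": 0}
    - {"tx": 5.2, "ty": -4.46, "tz": 0, "wx": 0, "wy": 0, "wz": 0}
    - {"tx": 5.2, "ty": -4.46, "tz": 0, "wx": 0, "wy": 0, "wz": 0}

```text
time: 24.4
tool_pos: [0.4413, -0.154, 0.1249]
ee_rot: [0.233, 3.131, 0.0]
contact_force: [0.3, 0.4, -0.7]
grip_width: 0.0597
grip_force: 0.0
```

```bash
sleep 1
python3 - <<'E'
from pots import *
pots(); plan([(-.1082,-.178,.014,0)])
im,d=cap("side","side4.png"); W=cloud("side",d)
q=W[195:240,235:330].reshape(-1,3); q=q[np.abs(q[:,2]-.0535)<.004]; c=np.array([w2c(a) for a in q]); c=c[np.abs(c[:,1])<.03]
for i in range(5):
    k=c[np.abs(c[:,0]-(i-2)*.05)<.025]; print(i,len(k),(k.min(0)+k.max(0))/2 if len(k)>20 else "")
E
```

```text
[247. 291.] 223 w [ 0.4385 -0.1548] c [-0.1085 -0.1785] size [0.037 0.038]
[341. 307.] 241 w [ 0.5851 -0.2933] c [ 0.0572 -0.2935] size [0.036 0.036]
[404. 313.] 83 w [ 0.6759 -0.3819] c [ 0.1602 -0.3675] size [0.043 0.061]
[276. 329.] 269 w [ 0.444  -0.2642] c [-0.0867 -0.2858] size [0.037 0.037]
[338. 357.] 306 w [ 0.5153 -0.3753] c [ 0.0005 -0.3851] size [0.037 0.037]
tx 0.07 ty -0.03 tz 2.77 | wx 0.00 wy 0.01 wz 0.01
0 0 
1 0 
2 104 [ 0.00323977 -0.00218558]
3 143 [ 0.04830092 -0.00231517]
4 140 [1.01143916e-01 9.25863487e-05]
```

Emit:
step_arm:
  deltas:
    - {"tx": 0.03, "ty": 0, "tz": 0.3, "wx": 0, "wy": 0, "wz": 0}
    - {"tx": 0.03, "ty": 0, "tz": 0.9, "wx": 0, "wy": 0, "wz": 0}
    - {"tx": 0.03, "ty": 0, "tz": 1.5, "wx": 0, "wy": 0, "wz": 0}
    - {"tx": 0.03, "ty": 0, "tz": 2.1, "wx": 0, "wy": 0, "wz": 0}
    - {"tx": 0.03, "ty": 0, "tz": 2.5, "wx": 0, "wy": 0, "wz": 0}
    - {"tx": 0.03, "ty": 0, "tz": 2.75, "wx": 0, "wy": 0, "wz": 0}
    - {"tx": 0.03, "ty": 0, "tz": 2.75, "wx": 0, "wy": 0, "wz": 0}
    - {"tx": 0.03, "ty": 0, "tz": 2.75, "wx": 0, "wy": 0, "wz": 0}

```text
time: 25.5
tool_pos: [0.4391, -0.1545, 0.0146]
ee_rot: [0.234, 3.132, -0.0]
contact_force: [-0.1, -0.4, -0.6]
grip_width: 0.06
grip_force: 0.0
```

Emit:
step_arm:
  deltas:
    - {"tx": 0, "ty": 0, "tz": 0, "wx": 0, "wy": 0, "wz": 0}
    - {"tx": 0, "ty": 0, "tz": 0, "wx": 0, "wy": 0, "wz": 0}
    - {"tx": 0, "ty": 0, "tz": 0, "wx": 0, "wy": 0, "wz": 0}
    - {"tx": 0, "ty": 0, "tz": 0, "wx": 0, "wy": 0, "wz": 0}
    - {"tx": 0, "ty": 0, "tz": 0, "wx": 0, "wy": 0, "wz": 0}
    - {"tx": 0, "ty": 0, "tz": 0, "wx": 0, "wy": 0, "wz": 0}
    - {"tx": 0, "ty": 0, "tz": 0, "wx": 0, "wy": 0, "wz": 0}
    - {"tx": 0, "ty": 0, "tz": 0, "wx": 0, "wy": 0, "wz": 0}
  jaw: -1
  squeeze: 30

```text
time: 26.5
tool_pos: [0.4392, -0.1546, 0.0149]
ee_rot: [0.235, 3.131, -0.001]
contact_force: [-1.1, 0.5, 5.8]
grip_width: 0.0373
grip_force: 29.7
```

Emit:
step_arm:
  deltas:
    - {"tx": 0, "ty": 0, "tz": -0.1, "wx": 0, "wy": 0, "wz": 0}
    - {"tx": 0, "ty": 0, "tz": -0.4, "wx": 0, "wy": 0, "wz": 0}
    - {"tx": 0, "ty": 0, "tz": -0.9, "wx": 0, "wy": 0, "wz": 0}
    - {"tx": 0, "ty": 0, "tz": -1.5, "wx": 0, "wy": 0, "wz": 0}
    - {"tx": 0, "ty": 0, "tz": -2.1, "wx": 0, "wy": 0, "wz": 0}
    - {"tx": 0, "ty": 0, "tz": -2.5, "wx": 0, "wy": 0, "wz": 0}
    - {"tx": 0, "ty": 0, "tz": -2.5, "wx": 0, "wy": 0, "wz": 0}
    - {"tx": 0, "ty": 0, "tz": -2.5, "wx": 0, "wy": 0, "wz": 0}

```text
time: 27.5
tool_pos: [0.438, -0.1542, 0.1136]
ee_rot: [-0.235, -3.132, -0.0]
contact_force: [0.1, 0.2, -0.7]
grip_width: 0.037
grip_force: 30.2
```

```bash
sleep 1
python3 - <<'E'
from pots import *
s=sensors.observe(); print(s["grip_width"],s["grip_force"],s["tool_pos"]); plan([(-.1,0,.114,0),(-.05,0,.114,0)])
E
```

```text
0.036999021021305714 30.181676745414734 [ 0.43799235 -0.15416604  0.11358941]
tx -0.23 ty 4.45 tz -0.01 | wx 0.00 wy -0.01 wz 0.00
tx -1.48 ty 4.45 tz -0.01 | wx 0.00 wy -0.01 wz 0.00
```

Emit:
step_arm:
  deltas:
    - {"tx": -0.02, "ty": 0.5, "tz": 0, "wx": 0, "wy": 0, "wz": 0}
    - {"tx": -0.07, "ty": 1.5, "tz": 0, "wx": 0, "wy": 0, "wz": 0}
    - {"tx": -0.14, "ty": 2.7, "tz": 0, "wx": 0, "wy": 0, "wz": 0}
    - {"tx": -0.2, "ty": 3.7, "tz": 0, "wx": 0, "wy": 0, "wz": 0}
    - {"tx": -0.23, "ty": 4.3, "tz": 0, "wx": 0, "wy": 0, "wz": 0}
    - {"tx": -0.23, "ty": 4.45, "tz": 0, "wx": 0, "wy": 0, "wz": 0}
    - {"tx": -0.23, "ty": 4.45, "tz": 0, "wx": 0, "wy": 0, "wz": 0}
    - {"tx": -0.23, "ty": 4.45, "tz": 0, "wx": 0, "wy": 0, "wz": 0}

```text
time: 28.5
tool_pos: [0.4737, 0.0187, 0.1137]
ee_rot: [-0.238, -3.132, 0.001]
contact_force: [0.5, -0.1, -0.6]
grip_width: 0.0372
grip_force: 30.3
```

Emit:
step_arm:
  deltas:
    - {"tx": 0, "ty": 0, "tz": 0, "wx": 0, "wy": 0, "wz": 0}
    - {"tx": 0, "ty": 0, "tz": 0.3, "wx": 0, "wy": 0, "wz": 0}
    - {"tx": 0, "ty": 0, "tz": 0.8, "wx": 0, "wy": 0, "wz": 0}
    - {"tx": 0, "ty": 0, "tz": 1.2, "wx": 0, "wy": 0, "wz": 0}
    - {"tx": 0, "ty": 0, "tz": 1.4, "wx": 0, "wy": 0, "wz": 0}
    - {"tx": 0, "ty": 0, "tz": 1.5, "wx": 0, "wy": 0, "wz": 0}
    - {"tx": 0, "ty": 0, "tz": 1.5, "wx": 0, "wy": 0, "wz": 0}
    - {"tx": 0, "ty": 0, "tz": 1.5, "wx": 0, "wy": 0, "wz": 0}

```text
time: 29.5
tool_pos: [0.4746, 0.0204, 0.0545]
ee_rot: [0.234, 3.132, 0.0]
contact_force: [0.5, 0.1, -1.0]
grip_width: 0.037
grip_force: 30.3
```

```bash
sleep 1
python3 - <<'E'
from pots import *
plan([(-.1,0,.0235,0)])
E
```

```text
tx 0.03 ty -0.00 tz 0.78 | wx 0.00 wy 0.01 wz 0.00
```

Then lower, release, lift and move toward pot2 at c(−0.0867, −0.2858).

Emit:
step_arm:
  deltas:
    - {"tx": 0.02, "ty": 0, "tz": 0.1, "wx": 0, "wy": 0, "wz": 0}
    - {"tx": 0.02, "ty": 0, "tz": 0.3, "wx": 0, "wy": 0, "wz": 0}
    - {"tx": 0.02, "ty": 0, "tz": 0.5, "wx": 0, "wy": 0, "wz": 0}
    - {"tx": 0.02, "ty": 0, "tz": 0.65, "wx": 0, "wy": 0, "wz": 0}
    - {"tx": 0.02, "ty": 0, "tz": 0.75, "wx": 0, "wy": 0, "wz": 0}
    - {"tx": 0.02, "ty": 0, "tz": 0.77, "wx": 0, "wy": 0, "wz": 0}
    - {"tx": 0.02, "ty": 0, "tz": 0.77, "wx": 0, "wy": 0, "wz": 0}
    - {"tx": 0.02, "ty": 0, "tz": 0.77, "wx": 0, "wy": 0, "wz": 0}

```text
time: 30.5
tool_pos: [0.4736, 0.0205, 0.0235]
ee_rot: [0.235, 3.132, 0.0]
contact_force: [-0.3, 0.5, -1.2]
grip_width: 0.0372
grip_force: 30.3
```

Emit:
step_arm:
  deltas:
    - {"tx": 0, "ty": 0, "tz": 0, "wx": 0, "wy": 0, "wz": 0}
    - {"tx": 0, "ty": 0, "tz": 0, "wx": 0, "wy": 0, "wz": 0}
    - {"tx": 0, "ty": 0, "tz": 0, "wx": 0, "wy": 0, "wz": 0}
    - {"tx": 0, "ty": 0, "tz": 0, "wx": 0, "wy": 0, "wz": 0}
    - {"tx": 0, "ty": 0, "tz": -0.3, "wx": 0, "wy": 0, "wz": 0}
    - {"tx": 0, "ty": 0, "tz": -1.0, "wx": 0, "wy": 0, "wz": 0}
    - {"tx": 0, "ty": 0, "tz": -1.9, "wx": 0, "wy": 0, "wz": 0}
    - {"tx": 0, "ty": 0, "tz": -2.5, "wx": 0, "wy": 0, "wz": 0}
  jaw: 0.4

```text
time: 31.5
tool_pos: [0.4741, 0.0205, 0.1256]
ee_rot: [0.234, 3.131, 0.0]
contact_force: [1.0, 0.2, 0.5]
grip_width: 0.0596
grip_force: 0.0
```

Emit:
step_arm:
  deltas:
    - {"tx": 0, "ty": -0.7, "tz": 0, "wx": 0, "wy": 0, "wz": 0}
    - {"tx": -0.05, "ty": -2.0, "tz": 0, "wx": 0, "wy": 0, "wz": 0}
    - {"tx": -0.15, "ty": -3.5, "tz": 0, "wx": 0, "wy": 0, "wz": 0}
    - {"tx": -0.25, "ty": -5.0, "tz": 0, "wx": 0, "wy": 0, "wz": 0}
    - {"tx": -0.3, "ty": -6.3, "tz": 0, "wx": 0, "wy": 0, "wz": 0}
    - {"tx": -0.33, "ty": -7.1, "tz": 0, "wx": 0, "wy": 0, "wz": 0}
    - {"tx": -0.33, "ty": -7.15, "tz": 0, "wx": 0, "wy": 0, "wz": 0}
    - {"tx": -0.33, "ty": -7.15, "tz": 0, "wx": 0, "wy": 0, "wz": 0}

```text
time: 32.5
tool_pos: [0.444, -0.2635, 0.1236]
ee_rot: [0.234, 3.133, 0.001]
contact_force: [0.3, 1.5, 0.7]
grip_width: 0.0601
grip_force: 0.0
```

```bash
sleep 1
cat > car.py <<'E'
from pots import *
def car():
    im,d=cap("side"); W=cloud("side",d)
    q=W[195:250,195:330].reshape(-1,3); q=q[np.abs(q[:,2]-.0535)<.004]; c=np.array([w2c(a) for a in q]); c=c[np.abs(c[:,1])<.03]
    for i in range(5):
        k=c[np.abs(c[:,0]-(i-2)*.05)<.025]; print(i,len(k),(k.min(0)+k.max(0))/2 if len(k)>20 else "")
E
python3 - <<'E'
from car import *
pots(); plan([(-.0867,-.2858,.014,0)]); car()
E
```

```text
[341. 307.] 241 w [ 0.5848 -0.2936] c [ 0.057  -0.2939] size [0.036 0.037]
[405. 313.] 82 w [ 0.6761 -0.379 ] c [ 0.16   -0.3647] size [0.044 0.055]
[276. 330.] 239 w [ 0.4445 -0.2642] c [-0.0862 -0.2858] size [0.037 0.037]
[338. 357.] 307 w [ 0.5158 -0.3754] c [ 0.0009 -0.3851] size [0.037 0.037]
tx -0.00 ty -0.03 tz 2.74 | wx 0.00 wy 0.00 wz 0.01
0 158 [-0.09953156 -0.00123553]
1 0 
2 0 
3 0 
4 92 [ 0.10416664 -0.0031199 ]
```

Emit:
step_arm:
  deltas:
    - {"tx": 0, "ty": 0, "tz": 0.3, "wx": 0, "wy": 0, "wz": 0}
    - {"tx": 0, "ty": 0, "tz": 0.9, "wx": 0, "wy": 0, "wz": 0}
    - {"tx": 0, "ty": 0, "tz": 1.5, "wx": 0, "wy": 0, "wz": 0}
    - {"tx": 0, "ty": 0, "tz": 2.1, "wx": 0, "wy": 0, "wz": 0}
    - {"tx": 0, "ty": 0, "tz": 2.5, "wx": 0, "wy": 0, "wz": 0}
    - {"tx": 0, "ty": 0, "tz": 2.72, "wx": 0, "wy": 0, "wz": 0}
    - {"tx": 0, "ty": 0, "tz": 2.72, "wx": 0, "wy": 0, "wz": 0}
    - {"tx": 0, "ty": 0, "tz": 2.72, "wx": 0, "wy": 0, "wz": 0}

```text
time: 33.6
tool_pos: [0.4444, -0.2646, 0.0151]
ee_rot: [0.234, 3.132, -0.001]
contact_force: [-0.2, -0.2, 0.3]
grip_width: 0.0598
grip_force: 0.0
```

Emit:
step_arm:
  deltas:
    - {"tx": 0, "ty": 0, "tz": 0, "wx": 0, "wy": 0, "wz": 0}
    - {"tx": 0, "ty": 0, "tz": 0, "wx": 0, "wy": 0, "wz": 0}
    - {"tx": 0, "ty": 0, "tz": 0, "wx": 0, "wy": 0, "wz": 0}
    - {"tx": 0, "ty": 0, "tz": 0, "wx": 0, "wy": 0, "wz": 0}
    - {"tx": 0, "ty": 0, "tz": 0, "wx": 0, "wy": 0, "wz": 0}
    - {"tx": 0, "ty": 0, "tz": 0, "wx": 0, "wy": 0, "wz": 0}
    - {"tx": 0, "ty": 0, "tz": 0, "wx": 0, "wy": 0, "wz": 0}
    - {"tx": 0, "ty": 0, "tz": 0, "wx": 0, "wy": 0, "wz": 0}
  jaw: -1
  squeeze: 30

```text
time: 34.6
tool_pos: [0.4444, -0.2647, 0.0153]
ee_rot: [0.235, 3.132, -0.001]
contact_force: [-0.1, -0.1, 6.4]
grip_width: 0.037
grip_force: 29.8
```

Emit:
step_arm:
  deltas:
    - {"tx": 0, "ty": 0, "tz": -0.1, "wx": 0, "wy": 0, "wz": 0}
    - {"tx": 0, "ty": 0, "tz": -0.4, "wx": 0, "wy": 0, "wz": 0}
    - {"tx": 0, "ty": 0, "tz": -0.9, "wx": 0, "wy": 0, "wz": 0}
    - {"tx": 0, "ty": 0, "tz": -1.5, "wx": 0, "wy": 0, "wz": 0}
    - {"tx": 0, "ty": 0, "tz": -2.1, "wx": 0, "wy": 0, "wz": 0}
    - {"tx": 0, "ty": 0, "tz": -2.5, "wx": 0, "wy": 0, "wz": 0}
    - {"tx": 0, "ty": 0, "tz": -2.5, "wx": 0, "wy": 0, "wz": 0}
    - {"tx": 0, "ty": 0, "tz": -2.5, "wx": 0, "wy": 0, "wz": 0}

```text
time: 35.6
tool_pos: [0.4433, -0.264, 0.1139]
ee_rot: [-0.234, -3.132, -0.001]
contact_force: [-0.1, -0.0, -1.4]
grip_width: 0.0369
grip_force: 30.2
```

```bash
sleep 1
python3 - <<'E'
from pots import *
s=sensors.observe(); print(s["grip_width"],s["grip_force"],s["tool_pos"]); plan([(-.05,0,.114,0)])
E
```

```text
0.0369159149260965 30.190935730934143 [ 0.44327178 -0.26400453  0.11390359]
tx -0.94 ty 7.14 tz -0.00 | wx 0.00 wy -0.01 wz 0.00
```

Emit:
step_arm:
  deltas:
    - {"tx": -0.08, "ty": 0.6, "tz": 0, "wx": 0, "wy": 0, "wz": 0}
    - {"tx": -0.24, "ty": 1.8, "tz": 0, "wx": 0, "wy": 0, "wz": 0}
    - {"tx": -0.44, "ty": 3.3, "tz": 0, "wx": 0, "wy": 0, "wz": 0}
    - {"tx": -0.63, "ty": 4.8, "tz": 0, "wx": 0, "wy": 0, "wz": 0}
    - {"tx": -0.8, "ty": 6.1, "tz": 0, "wx": 0, "wy": 0, "wz": 0}
    - {"tx": -0.9, "ty": 6.9, "tz": 0, "wx": 0, "wy": 0, "wz": 0}
    - {"tx": -0.93, "ty": 7.14, "tz": 0, "wx": 0, "wy": 0, "wz": 0}
    - {"tx": -0.93, "ty": 7.14, "tz": 0, "wx": 0, "wy": 0, "wz": 0}

```text
time: 36.6
tool_pos: [0.5225, 0.0123, 0.1136]
ee_rot: [-0.233, -3.131, 0.001]
contact_force: [0.4, -0.8, -0.3]
grip_width: 0.0371
grip_force: 30.3
```

Emit:
step_arm:
  deltas:
    - {"tx": 0, "ty": 0, "tz": 0, "wx": 0, "wy": 0, "wz": 0}
    - {"tx": 0, "ty": 0, "tz": 0.2, "wx": 0, "wy": 0, "wz": 0}
    - {"tx": 0, "ty": 0, "tz": 0.5, "wx": 0, "wy": 0, "wz": 0}
    - {"tx": 0, "ty": 0, "tz": 0.8, "wx": 0, "wy": 0, "wz": 0}
    - {"tx": 0, "ty": 0, "tz": 1.0, "wx": 0, "wy": 0, "wz": 0}
    - {"tx": 0, "ty": 0, "tz": 1.0, "wx": 0, "wy": 0, "wz": 0}
    - {"tx": 0, "ty": 0, "tz": 1.0, "wx": 0, "wy": 0, "wz": 0}
    - {"tx": 0, "ty": 0, "tz": 1.0, "wx": 0, "wy": 0, "wz": 0}

```text
time: 37.6
tool_pos: [0.5235, 0.0126, 0.0749]
ee_rot: [0.234, 3.132, 0.0]
contact_force: [0.6, 0.4, -0.6]
grip_width: 0.0372
grip_force: 30.3
```

```bash
sleep 1
python3 - <<'E'
from car import *
plan([(-.05,0,.0235,0)]); car()
E
```

```text
tx 0.02 ty 0.01 tz 1.28 | wx 0.00 wy 0.00 wz 0.00
0 157 [-0.10000061 -0.00141258]
1 0 
2 147 [-0.00132117 -0.00278609]
3 142 [ 0.04889499 -0.0021867 ]
4 139 [ 0.10128977 -0.00045682]
```

Emit:
step_arm:
  deltas:
    - {"tx": 0.01, "ty": 0, "tz": 0.1, "wx": 0, "wy": 0, "wz": 0}
    - {"tx": 0.01, "ty": 0, "tz": 0.4, "wx": 0, "wy": 0, "wz": 0}
    - {"tx": 0.01, "ty": 0, "tz": 0.7, "wx": 0, "wy": 0, "wz": 0}
    - {"tx": 0.01, "ty": 0, "tz": 1.0, "wx": 0, "wy": 0, "wz": 0}
    - {"tx": 0.01, "ty": 0, "tz": 1.2, "wx": 0, "wy": 0, "wz": 0}
    - {"tx": 0.01, "ty": 0, "tz": 1.28, "wx": 0, "wy": 0, "wz": 0}
    - {"tx": 0.01, "ty": 0, "tz": 1.28, "wx": 0, "wy": 0, "wz": 0}
    - {"tx": 0.01, "ty": 0, "tz": 1.28, "wx": 0, "wy": 0, "wz": 0}

```text
time: 38.65
tool_pos: [0.523, 0.0127, 0.0234]
ee_rot: [0.235, 3.132, 0.0]
contact_force: [-0.7, -0.1, 0.3]
grip_width: 0.0369
grip_force: 30.4
```

Emit:
step_arm:
  deltas:
    - {"tx": 0, "ty": 0, "tz": 0, "wx": 0, "wy": 0, "wz": 0}
    - {"tx": 0, "ty": 0, "tz": 0, "wx": 0, "wy": 0, "wz": 0}
    - {"tx": 0, "ty": 0, "tz": 0, "wx": 0, "wy": 0, "wz": 0}
    - {"tx": 0, "ty": 0, "tz": 0, "wx": 0, "wy": 0, "wz": 0}
    - {"tx": 0, "ty": 0, "tz": -0.3, "wx": 0, "wy": 0, "wz": 0}
    - {"tx": 0, "ty": 0, "tz": -1.2, "wx": 0, "wy": 0, "wz": 0}
    - {"tx": 0, "ty": 0, "tz": -2.4, "wx": 0, "wy": 0, "wz": 0}
    - {"tx": 0, "ty": 0, "tz": -3.6, "wx": 0, "wy": 0, "wz": 0}
  jaw: 0.4

```text
time: 39.65
tool_pos: [0.5225, 0.0127, 0.1695]
ee_rot: [0.234, 3.133, 0.0]
contact_force: [1.0, -0.5, 0.4]
grip_width: 0.06
grip_force: 0.0
```

Emit:
step_arm:
  deltas:
    - {"tx": -0.3, "ty": 0.5, "tz": 0, "wx": 0, "wy": 0, "wz": -1}
    - {"tx": -1.0, "ty": 1.3, "tz": 0, "wx": 0, "wy": 0, "wz": -2}
    - {"tx": -1.7, "ty": 2.2, "tz": 0, "wx": 0, "wy": 0, "wz": -3}
    - {"tx": -2.2, "ty": 3.0, "tz": 0, "wx": 0, "wy": 0, "wz": -4}
    - {"tx": -2.5, "ty": 3.8, "tz": 0, "wx": 0, "wy": 0, "wz": -5}
    - {"tx": -2.5, "ty": 4.5, "tz": 0, "wx": 0, "wy": 0, "wz": -6}
    - {"tx": -2.5, "ty": 5.0, "tz": 0, "wx": 0, "wy": 0, "wz": -7}
    - {"tx": -2.5, "ty": 5.0, "tz": 0, "wx": 0, "wy": 0, "wz": -7}
  jaw: -0.3

```text
time: 40.65
tool_pos: [0.6509, 0.1979, 0.1679]
ee_rot: [-1.606, 2.699, 0.002]
contact_force: [-0.6, -1.2, 0.1]
grip_width: 0.0301
grip_force: 0.0
```

Emit:
step_arm:
  deltas:
    - {"tx": 0, "ty": 0, "tz": 0, "wx": 0, "wy": 0, "wz": -0.8}
    - {"tx": 0, "ty": 0, "tz": 0, "wx": 0, "wy": 0, "wz": -1.7}
    - {"tx": 0, "ty": 0, "tz": 0, "wx": 0, "wy": 0, "wz": -2.6}
    - {"tx": 0, "ty": 0, "tz": 0, "wx": 0, "wy": 0, "wz": -2.6}
    - {"tx": 0, "ty": 0, "tz": 0, "wx": 0, "wy": 0, "wz": -2.6}
    - {"tx": 0, "ty": 0, "tz": 0, "wx": 0, "wy": 0, "wz": -2.6}
    - {"tx": 0, "ty": 0, "tz": 0, "wx": 0, "wy": 0, "wz": -2.6}
    - {"tx": 0, "ty": 0, "tz": 0, "wx": 0, "wy": 0, "wz": -2.6}

```text
time: 41.65
tool_pos: [0.6513, 0.1956, 0.1673]
ee_rot: [2.171, -2.271, -0.0]
contact_force: [0.4, 0.3, 0.2]
grip_width: 0.0297
grip_force: 0.0
```

```bash
sleep 1
python3 - <<'E'
from car import *
car(); pots()
im,d=cap("side","side5.png"); W=cloud("side",d)
m=(W[...,2]>.1)&(W[...,2]<.112)&(np.abs(W[...,0]-.43)<.05)&(np.abs(W[...,1]-.228)<.05); q=W[m]
k=(q[:,:2].min(0)+q[:,:2].max(0))/2; c=w2c(k); th=np.arctan2(c[1],c[0]+.149); print("knob",len(q),k,c,th,np.hypot(c[0]+.149,c[1]))
p,R=cur(); print(p); plan([(*knob(1.7),.14,1.7),(*knob(1.7),.079,1.7)])
E
```

```text
0 160 [-0.09978675 -0.00140965]
1 151 [-0.04934945 -0.00095063]
2 147 [-0.0006815  -0.00209137]
3 143 [ 0.04873364 -0.00170308]
4 137 [ 0.1012494  -0.00106726]
[341. 307.] 245 w [ 0.5848 -0.2937] c [ 0.057 -0.294] size [0.036 0.038]
[338. 357.] 302 w [ 0.5154 -0.3758] c [ 0.0006 -0.3855] size [0.037 0.036]
knob 37 [0.42536064 0.2242944 ] [-0.17808449  0.19436429] 1.7193332725886088 0.19652833284354496
[0.65137354 0.19559169 0.16725308]
tx -0.55 ty 5.58 tz 0.68 | wx 0.00 wy 0.00 wz -0.14
tx -0.55 ty 5.58 tz 2.21 | wx 0.00 wy 0.00 wz -0.14
```

View pics/side5.png

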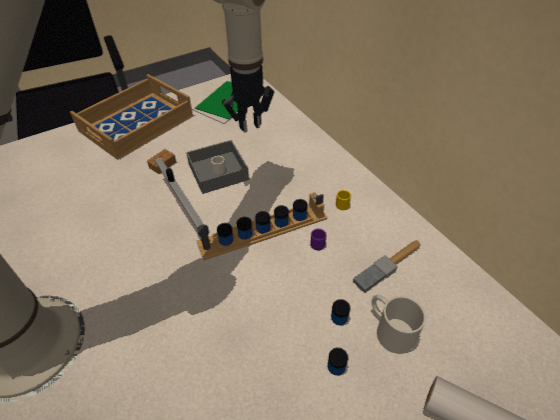

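The side view shows all five lids in the carrier from (225,234) to (300,208), the cup in the tub at (218,163), spare pots at (341,312) and (338,361), and the bar still back with its knob at (170,173).

Emit:
step_arm:
  deltas:
    - {"tx": -0.05, "ty": 0.6, "tz": 0, "wx": 0, "wy": 0, "wz": -0.1}
    - {"tx": -0.2, "ty": 1.8, "tz": 0.1, "wx": 0, "wy": 0, "wz": -0.15}
    - {"tx": -0.3, "ty": 3.0, "tz": 0.3, "wx": 0, "wy": 0, "wz": -0.15}
    - {"tx": -0.4, "ty": 4.3, "tz": 0.5, "wx": 0, "wy": 0, "wz": -0.15}
    - {"tx": -0.5, "ty": 5.2, "tz": 0.6, "wx": 0, "wy": 0, "wz": -0.15}
    - {"tx": -0.55, "ty": 5.62, "tz": 0.68, "wx": 0, "wy": 0, "wz": -0.15}
    - {"tx": -0.55, "ty": 5.62, "tz": 0.68, "wx": 0, "wy": 0, "wz": -0.15}
    - {"tx": -0.55, "ty": 5.62, "tz": 0.68, "wx": 0, "wy": 0, "wz": -0.15}

```text
time: 42.8
tool_pos: [0.4298, 0.2275, 0.1405]
ee_rot: [-2.198, 2.242, -0.001]
contact_force: [0.1, -0.7, -0.2]
grip_width: 0.0297
grip_force: 0.0
```

Emit:
step_arm:
  deltas:
    - {"tx": 0, "ty": 0, "tz": 0, "wx": 0, "wy": 0, "wz": 0}
    - {"tx": 0, "ty": 0, "tz": 0.1, "wx": 0, "wy": 0, "wz": 0}
    - {"tx": 0, "ty": 0, "tz": 0.4, "wx": 0, "wy": 0, "wz": 0}
    - {"tx": 0, "ty": 0, "tz": 0.8, "wx": 0, "wy": 0, "wz": 0}
    - {"tx": 0, "ty": 0, "tz": 1.2, "wx": 0, "wy": 0, "wz": 0}
    - {"tx": 0, "ty": 0, "tz": 1.5, "wx": 0, "wy": 0, "wz": 0}
    - {"tx": 0, "ty": 0, "tz": 1.5, "wx": 0, "wy": 0, "wz": 0}
    - {"tx": 0, "ty": 0, "tz": 1.5, "wx": 0, "wy": 0, "wz": 0}

```text
time: 43.8
tool_pos: [0.4279, 0.2278, 0.0802]
ee_rot: [-2.201, 2.242, 0.0]
contact_force: [-0.2, 0.2, 0.8]
grip_width: 0.0302
grip_force: 0.0
```

```bash
sleep 1
python3 - <<'E'
from p import *
p,R=cur(); c=w2c(p); print(p,np.arctan2(c[1],c[0]+.149),np.hypot(c[0]+.149,c[1]))
def seg(a,b,p0=None):
    plan([(*knob(t),.079,t) for t in np.linspace(a,b,8)],p0); print()
seg(1.66,1.12)
seg(1.06,.56,pose(*knob(1.12),.079,1.12))
seg(.52,.12,pose(*knob(.56),.079,.56))
E
```

```text
[0.42791793 0.2277973  0.08020132] 1.7065753683802467 0.20005124920207476
tx 0.01 ty -0.23 tz 0.03 | wx -0.00 wy 0.00 wz 0.24
tx 0.04 ty -0.62 tz 0.03 | wx -0.00 wy 0.00 wz 0.68
tx 0.10 ty -1.00 tz 0.03 | wx -0.00 wy 0.00 wz 1.13
tx 0.19 ty -1.37 tz 0.03 | wx -0.00 wy 0.00 wz 1.57
tx 0.31 ty -1.74 tz 0.03 | wx -0.00 wy 0.00 wz 2.01
tx 0.45 ty -2.10 tz 0.03 | wx -0.00 wy 0.00 wz 2.45
tx 0.63 ty -2.44 tz 0.03 | wx -0.00 wy 0.00 wz 2.89
tx 0.83 ty -2.77 tz 0.03 | wx -0.00 wy 0.00 wz 3.34

tx 0.01 ty -0.30 tz 0.00 | wx 0.00 wy 0.00 wz 0.34
tx 0.04 ty -0.66 tz 0.00 | wx 0.00 wy 0.00 wz 0.75
tx 0.10 ty -1.01 tz 0.00 | wx 0.00 wy 0.00 wz 1.16
tx 0.19 ty -1.35 tz 0.00 | wx 0.00 wy 0.00 wz 1.57
tx 0.30 ty -1.69 tz 0.00 | wx 0.00 wy 0.00 wz 1.98
tx 0.43 ty -2.03 tz 0.00 | wx 0.00 wy 0.00 wz 2.39
tx 0.58 ty -2.35 tz 0.00 | wx 0.00 wy 0.00 wz 2.80
tx 0.76 ty -2.66 tz 0.00 | wx 0.00 wy 0.00 wz 3.21

tx 0.00 ty -0.20 tz 0.00 | wx 0.00 wy 0.00 wz 0.23
tx 0.02 ty -0.48 tz 0.00 | wx 0.00 wy 0.00 wz 0.56
tx 0.06 ty -0.77 tz 0.00 | wx 0.00 wy 0.00 wz 0.88
tx 0.11 ty -1.05 tz 0.00 | wx 0.00 wy 0.00 wz 1.21
tx 0.18 ty -1.33 tz 0.00 | wx 0.00 wy 0.00 wz 1.54
tx 0.26 ty -1.60 tz 0.00 | wx 0.00 wy 0.00 wz 1.87
tx 0.36 ty -1.87 tz 0.00 | wx 0.00 wy 0.00 wz 2.19
tx 0.48 ty -2.13 tz 0.00 | wx 0.00 wy 0.00 wz 2.52
```

Emit:
step_arm:
  deltas:
    - {"tx": 0.01, "ty": -0.23, "tz": 0.03, "wx": 0, "wy": 0, "wz": 0.25}
    - {"tx": 0.04, "ty": -0.62, "tz": 0.03, "wx": 0, "wy": 0, "wz": 0.7}
    - {"tx": 0.1, "ty": -1.0, "tz": 0.03, "wx": 0, "wy": 0, "wz": 1.15}
    - {"tx": 0.19, "ty": -1.37, "tz": 0.03, "wx": 0, "wy": 0, "wz": 1.57}
    - {"tx": 0.31, "ty": -1.74, "tz": 0.03, "wx": 0, "wy": 0, "wz": 2.0}
    - {"tx": 0.45, "ty": -2.1, "tz": 0.03, "wx": 0, "wy": 0, "wz": 2.45}
    - {"tx": 0.63, "ty": -2.44, "tz": 0.03, "wx": 0, "wy": 0, "wz": 2.9}
    - {"tx": 0.83, "ty": -2.77, "tz": 0.03, "wx": 0, "wy": 0, "wz": 3.34}

```text
time: 44.8
tool_pos: [0.5393, 0.1921, 0.0793]
ee_rot: [-1.457, 2.782, -0.0]
contact_force: [-0.1, 0.3, 0.2]
grip_width: 0.0296
grip_force: 0.3
```

Emit:
step_arm:
  deltas:
    - {"tx": 0.01, "ty": -0.3, "tz": 0, "wx": 0, "wy": 0, "wz": 0.34}
    - {"tx": 0.04, "ty": -0.66, "tz": 0, "wx": 0, "wy": 0, "wz": 0.75}
    - {"tx": 0.1, "ty": -1.01, "tz": 0, "wx": 0, "wy": 0, "wz": 1.16}
    - {"tx": 0.19, "ty": -1.35, "tz": 0, "wx": 0, "wy": 0, "wz": 1.57}
    - {"tx": 0.3, "ty": -1.69, "tz": 0, "wx": 0, "wy": 0, "wz": 2.0}
    - {"tx": 0.43, "ty": -2.03, "tz": 0, "wx": 0, "wy": 0, "wz": 2.4}
    - {"tx": 0.58, "ty": -2.35, "tz": 0, "wx": 0, "wy": 0, "wz": 2.8}
    - {"tx": 0.76, "ty": -2.66, "tz": 0, "wx": 0, "wy": 0, "wz": 3.21}

```text
time: 45.8
tool_pos: [0.609, 0.1063, 0.079]
ee_rot: [-0.631, 3.077, 0.0]
contact_force: [0.6, 0.6, 0.0]
grip_width: 0.0298
grip_force: 0.3
```

Emit:
step_arm:
  deltas:
    - {"tx": 0.0, "ty": -0.2, "tz": 0, "wx": 0, "wy": 0, "wz": 0.23}
    - {"tx": 0.02, "ty": -0.48, "tz": 0, "wx": 0, "wy": 0, "wz": 0.56}
    - {"tx": 0.06, "ty": -0.77, "tz": 0, "wx": 0, "wy": 0, "wz": 0.88}
    - {"tx": 0.11, "ty": -1.05, "tz": 0, "wx": 0, "wy": 0, "wz": 1.21}
    - {"tx": 0.18, "ty": -1.33, "tz": 0, "wx": 0, "wy": 0, "wz": 1.54}
    - {"tx": 0.26, "ty": -1.6, "tz": 0, "wx": 0, "wy": 0, "wz": 1.87}
    - {"tx": 0.36, "ty": -1.87, "tz": 0, "wx": 0, "wy": 0, "wz": 2.2}
    - {"tx": 0.48, "ty": -2.13, "tz": 0, "wx": 0, "wy": 0, "wz": 2.52}

```text
time: 46.8
tool_pos: [0.6248, 0.0204, 0.0789]
ee_rot: [0.054, 3.141, 0.0]
contact_force: [-0.5, 0.2, 0.2]
grip_width: 0.0299
grip_force: 0.3
```

Emit:
step_arm:
  deltas:
    - {"tx": 0, "ty": 0, "tz": 0, "wx": 0, "wy": 0, "wz": 0}
    - {"tx": 0, "ty": 0, "tz": 0, "wx": 0, "wy": 0, "wz": 0}
    - {"tx": 0, "ty": 0, "tz": 0, "wx": 0, "wy": 0, "wz": 0}
    - {"tx": 0, "ty": 0, "tz": 0, "wx": 0, "wy": 0, "wz": 0}
    - {"tx": 0, "ty": 0, "tz": 0, "wx": 0, "wy": 0, "wz": 0}
    - {"tx": 0, "ty": 0, "tz": 0, "wx": 0, "wy": 0, "wz": 0}
    - {"tx": 0, "ty": 0, "tz": 0, "wx": 0, "wy": 0, "wz": 0}
    - {"tx": 0, "ty": 0, "tz": 0, "wx": 0, "wy": 0, "wz": 0}

```text
time: 47.8
tool_pos: [0.6247, 0.0211, 0.0789]
ee_rot: [-0.048, -3.141, -0.0]
contact_force: [-1.6, -0.5, 0.6]
grip_width: 0.03
grip_force: 0.0
```

```bash
sleep 1
python3 - <<'E'
from p import *
p,R=cur(); c=w2c(p); print(p,c,np.arctan2(c[1],c[0]+.149),np.hypot(c[0]+.149,c[1]))
plan([(.051,.010,.079,0.0),(.051,0,.079,0),(.051,-.008,.079,0)])
E
```

```text
[0.62474451 0.02114519 0.07888552] [0.04941875 0.02329178] 0.11685222516574814 0.19978115099323326
tx 0.00 ty -0.33 tz -0.00 | wx -0.00 wy -0.00 wz 0.68
tx 0.03 ty -0.58 tz -0.00 | wx -0.00 wy -0.00 wz 0.68
tx 0.05 ty -0.78 tz -0.00 | wx -0.00 wy -0.00 wz 0.68
```

Emit:
step_arm:
  deltas:
    - {"tx": 0, "ty": -0.1, "tz": 0, "wx": 0, "wy": 0, "wz": 0.2}
    - {"tx": 0, "ty": -0.2, "tz": 0, "wx": 0, "wy": 0, "wz": 0.4}
    - {"tx": 0, "ty": -0.3, "tz": 0, "wx": 0, "wy": 0, "wz": 0.6}
    - {"tx": 0.02, "ty": -0.4, "tz": 0, "wx": 0, "wy": 0, "wz": 0.68}
    - {"tx": 0.02, "ty": -0.5, "tz": 0, "wx": 0, "wy": 0, "wz": 0.68}
    - {"tx": 0.03, "ty": -0.6, "tz": 0, "wx": 0, "wy": 0, "wz": 0.68}
    - {"tx": 0.04, "ty": -0.65, "tz": 0, "wx": 0, "wy": 0, "wz": 0.68}
    - {"tx": 0.05, "ty": -0.7, "tz": 0, "wx": 0, "wy": 0, "wz": 0.68}

```text
time: 48.8
tool_pos: [0.6233, -0.0013, 0.0791]
ee_rot: [0.228, 3.131, 0.009]
contact_force: [3.1, 8.7, -4.5]
grip_width: 0.0301
grip_force: 4.4
```

Emit:
step_arm:
  deltas:
    - {"tx": 0, "ty": -0.03, "tz": 0, "wx": 0, "wy": 0, "wz": 0}
    - {"tx": 0, "ty": -0.05, "tz": 0, "wx": 0, "wy": 0, "wz": 0}
    - {"tx": 0, "ty": -0.05, "tz": 0, "wx": 0, "wy": 0, "wz": 0}
    - {"tx": 0, "ty": -0.05, "tz": 0, "wx": 0, "wy": 0, "wz": 0}
    - {"tx": 0, "ty": -0.05, "tz": 0, "wx": 0, "wy": 0, "wz": 0}
    - {"tx": 0, "ty": -0.05, "tz": 0, "wx": 0, "wy": 0, "wz": 0}
    - {"tx": 0, "ty": -0.05, "tz": 0, "wx": 0, "wy": 0, "wz": 0}
    - {"tx": 0, "ty": -0.05, "tz": 0, "wx": 0, "wy": 0, "wz": 0}

```text
time: 49.8
tool_pos: [0.6215, -0.0089, 0.0789]
ee_rot: [-0.235, -3.133, 0.0]
contact_force: [-0.4, 0.3, -0.5]
grip_width: 0.0301
grip_force: 0.3
```

```bash
sleep 1
python3 - <<'E'
from p import *
p,R=cur(); c=w2c(p); print(p,c,sensors.observe()["contact_force"])
E
```

```text
[ 0.62146621 -0.0089114   0.07885838] [ 0.05066886 -0.00691721] [-0.3863417   0.30191481 -0.54537091]
```

Emit:
step_arm:
  deltas:
    - {"tx": 0, "ty": -0.03, "tz": 0, "wx": 0, "wy": 0, "wz": 0}
    - {"tx": 0, "ty": -0.05, "tz": 0, "wx": 0, "wy": 0, "wz": 0}
    - {"tx": 0, "ty": -0.07, "tz": 0, "wx": 0, "wy": 0, "wz": 0}
    - {"tx": 0, "ty": -0.07, "tz": 0, "wx": 0, "wy": 0, "wz": 0}
    - {"tx": 0, "ty": -0.07, "tz": 0, "wx": 0, "wy": 0, "wz": 0}
    - {"tx": 0, "ty": -0.07, "tz": 0, "wx": 0, "wy": 0, "wz": 0}
    - {"tx": 0, "ty": -0.07, "tz": 0, "wx": 0, "wy": 0, "wz": 0}
    - {"tx": 0, "ty": -0.07, "tz": 0, "wx": 0, "wy": 0, "wz": 0}

```text
time: 50.8
tool_pos: [0.6215, -0.0091, 0.0789]
ee_rot: [0.232, 3.133, 0.004]
contact_force: [1.1, 6.2, -0.8]
grip_width: 0.03
grip_force: 3.0
```

Emit:
step_arm:
  deltas:
    - {"tx": 0, "ty": 0.1, "tz": 0, "wx": 0, "wy": 0, "wz": 0}
    - {"tx": 0, "ty": 0.2, "tz": 0, "wx": 0, "wy": 0, "wz": 0}
    - {"tx": 0, "ty": 0.2, "tz": 0, "wx": 0, "wy": 0, "wz": 0}
    - {"tx": 0, "ty": 0.2, "tz": -0.3, "wx": 0, "wy": 0, "wz": 0}
    - {"tx": 0, "ty": 0.2, "tz": -0.9, "wx": 0, "wy": 0, "wz": 0}
    - {"tx": 0, "ty": 0.2, "tz": -1.7, "wx": 0, "wy": 0, "wz": 0}
    - {"tx": 0, "ty": 0.2, "tz": -2.6, "wx": 0, "wy": 0, "wz": 0}
    - {"tx": 0, "ty": 0.2, "tz": -3.5, "wx": 0, "wy": 0, "wz": 0}

```text
time: 51.8
tool_pos: [0.6223, -0.0041, 0.221]
ee_rot: [0.235, 3.132, -0.0]
contact_force: [0.6, 0.0, 0.1]
grip_width: 0.0298
grip_force: 0.0
```

Emit:
step_arm:
  deltas:
    - {"tx": 0, "ty": 0.8, "tz": 0, "wx": 0, "wy": 0, "wz": 0}
    - {"tx": 0, "ty": 2.0, "tz": 0, "wx": 0, "wy": 0, "wz": 0}
    - {"tx": 0, "ty": 3.4, "tz": 0, "wx": 0, "wy": 0, "wz": 0}
    - {"tx": 0, "ty": 4.8, "tz": 0, "wx": 0, "wy": 0, "wz": 0}
    - {"tx": 0, "ty": 6.0, "tz": 0, "wx": 0, "wy": 0, "wz": 0}
    - {"tx": 0, "ty": 6.5, "tz": 0, "wx": 0, "wy": 0, "wz": 0}
    - {"tx": 0, "ty": 6.5, "tz": 0, "wx": 0, "wy": 0, "wz": 0}
    - {"tx": 0, "ty": 6.5, "tz": 0, "wx": 0, "wy": 0, "wz": 0}

```text
time: 52.8
tool_pos: [0.6617, 0.2504, 0.219]
ee_rot: [0.239, 3.132, -0.003]
contact_force: [0.4, -0.3, -0.1]
grip_width: 0.0299
grip_force: 0.0
```

```bash
sleep 1
python3 - <<'E'
from car import *
pots()
for n in("top","side"):
    im,d=cap(n,n+"6.png"); W=cloud(n,d)
    c=np.stack([(W[...,:2]-C)@u,(W[...,:2]-C)@v],-1)
    m=(np.abs(W[...,2]-.073)<.006)&(np.abs(c[...,1])<.05)&(c[...,0]>-.12)&(c[...,0]<.13)
    q=c[m]; l=np.polyfit(q[:,0],q[:,1],1); print(n,m.sum(),"slope",l[0],"Y at hinge,tip",np.polyval(l,[-.149,.149]))
    k=(W[...,2]>.1)&(W[...,2]<.113)&(np.abs(c[...,1])<.05)&(np.abs(c[...,0]-.05)<.04); print("knob",(c[k].min(0)+c[k].max(0))/2)
im=cv2.imread("pics/side6.png"); cv2.imwrite("pics/crop6.png",cv2.resize(im[130:390,150:440],None,fx=2,fy=2))
E
```

```text
[341. 307.] 239 w [ 0.5849 -0.2934] c [ 0.0571 -0.2937] size [0.037 0.038]
[395. 337.] 86 w [ 0.647  -0.3929] c [ 0.1333 -0.3828] size [0.054 0.069]
[338. 357.] 305 w [ 0.5154 -0.3751] c [ 0.0005 -0.3848] size [0.037 0.037]
top 439 slope -0.00044775401508445443 Y at hinge,tip [0.000941   0.00080757]
knob [4.99793343e-02 5.05152784e-05]
side 675 slope -0.0004084723027472243 Y at hinge,tip [-0.00398582 -0.00410754]
knob [ 0.04909585 -0.00186145]
```

View pics/crop6.png

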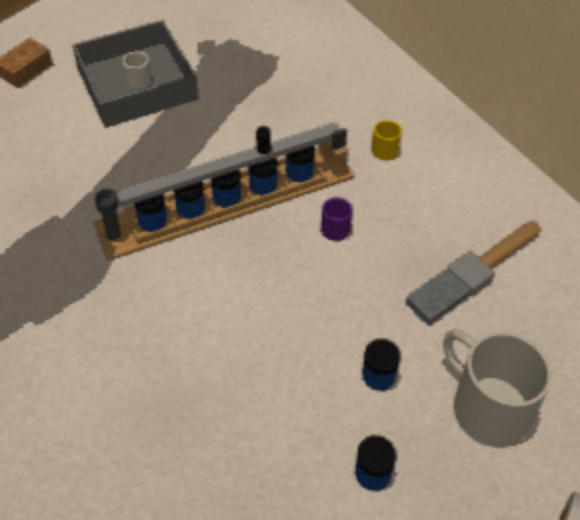

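The bar is shut over five pots and sits against the stop (slope about 0.000 rad in both views). The cup stands in the tub at (137,70), two spare pots stand at (381,365) and (376,462), and the bystanders have not moved.

```bash
python3 -c "
from plant import order; print(order.job_done())"
```

```text
the job is handed in; nothing more can be done
None
```

I handed the job in at about 53 s: the empty cup is in the tub, five full pots stand in the carrier, the keeper bar is snapped shut over them, and the two spare pots and all bystanders are where they were; no verdict was returned.

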